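Charge the stone tumbler with a scoop of rough

TASK

Swing the tumbler's steel cover round on its screw until the filling port is completely clear, draw the scoop out from under the low rack and lay it down flat on the open bench, then take it by its handle. Scoop up stones from the white tray and tip them through the port until at least three of the five are inside the tumbler; keep your fingers off the stones. Finally lay the scoop flat on the bench and leave the cover swung open and the bench's other things where they are.

Things in the scene. Friction and masses are not known exactly. Their poses are not given: they have to be found in the camera images.
- tumbler: Fixed blue stone tumbler, 240 x 240 mm, its flat top 140 mm above the bench. Origin: centre of its underside, z up. A round filling port, 92 mm wide, in the top plate (8 mm thick) opens into a 150 x 150 mm rubber-lined chamber whose floor is 18 mm above the bench.
- port (a point): Centre of the filling port, level with the tumbler's top face; 15 mm along the tumbler's +x from its middle.
- chamber (a point): Point in the tumbler's chamber on its vertical middle line, 30 mm above the bench; a stone inside the chamber is within 105 mm of it.
- pivot (a point): Axis of the brass pivot screw on the tumbler's top face, 70 mm along the tumbler's -x from its middle; the screw head stands 11 mm above the top face.
- cover (a joint): Angle of the flat steel cover about the vertical pivot screw, rad. 0: over the port, its arm pointing along the tumbler's +x. It grows anticlockwise seen from above (the knob goes towards the tumbler's +y) up to a stop at 1.95; the port is completely clear from 1.5 on. Friction holds it where it is left; about 2 N at the knob moves it. The cover is a 5 mm plate 1 mm above the top face: a disc of 56 mm radius centred 85 mm from the screw.
- knob_mid (a point): Middle of the red upright round knob on the cover, 18 mm wide, 34 mm high, 108 mm from the screw axis; this point is 17 mm above the cover's upper face and 17 mm below the knob's top.
- rack: Fixed low wooden rack: a shelf 130 mm (x) by 160 mm (y) on two 10 mm end walls at y = +-75 mm, underside 80 mm and top 90 mm above the bench, two jars fixed on it (up to 150 mm above the bench). Origin: centre on the bench. Its +x side is open and the scoop's pan sticks out there, 17 mm or more clear of the shelf's edge, with the handle under the shelf.
- scoop: Loose aluminium scoop, 0.14 kg (varies). Origin: centre of the pan's underside; +x points out over the open nose, z up. Pan 86 mm long (x), 58 mm wide (y), floor 2 mm, side and rear walls 2.5 mm thick and 26 mm high (sides only 12 mm high in the last 12 mm at the nose); no wall at the nose. It balances on its pan when laid flat. With the scoop under the rack only the pan can be taken (58 mm across its sides).
- scoop_handle (a point): Grip point on the scoop's wooden handle: a level bar 14 mm wide, 18 mm high, from x = -43 to -158 mm behind the pan's centre, its mid-height 40 mm above the pan's underside. This point is at x = -105, y = 0, z = 40 mm in the scoop's frame.
- scoop_pan (a point): A point 12 mm above the centre of the pan's underside.
- scoop_nose (a point): Middle of the nose edge, at the underside: 43 mm ahead of the pan's centre.
- tray: Fixed white sorting tray, 175 mm long (x), 84 mm wide (y). Origin: centre of the underside. Floor 4 mm thick; side walls (inner width 76 mm) and the wall at +x (inner face at x = 83.5 mm) up to 28 mm above the bench; open at the -x end. The five stones lie in the half towards the +x wall, which backs them up when the scoop is pushed along the floor under them (they can jam for a moment). Tray, pan and stones are smooth (friction about 0.3).
- stone0: Rough stone, dark turquoise: a chunky roundish pebble, 20 mm across, 14 mm thick, bevelled edges, 12 g. Origin: centre of its underside.
- stone1: Rough stone, coral red: a chunky roundish pebble, 20 mm across, 14 mm thick, bevelled edges, 12 g. Origin: centre of its underside.
- stone2: Rough stone, blue: a chunky roundish pebble, 20 mm across, 14 mm thick, bevelled edges, 12 g. Origin: centre of its underside.
- stone3: Rough stone, orange-red coral: a chunky roundish pebble, 20 mm across, 14 mm thick, bevelled edges, 12 g. Origin: centre of its underside.
- stone4: Rough stone, green turquoise: a chunky roundish pebble, 20 mm across, 14 mm thick, bevelled edges, 12 g. Origin: centre of its underside.
- grit_jar: Bystander: amber glass jar with steel lid, 64 mm across, 85 mm high. Origin: under its middle.
- water_bottle: Bystander: pale bottle with blue cap, 60 mm across, 170 mm high. Origin: under its middle.
- belt_drum: Bystander: brick-red sanding sleeve (ring), 110 mm across, 45 mm high. Origin: under its middle.
- stone_bowl: Bystander: blue bowl, 80 mm across, 45 mm high. Origin: under its middle.
- wrench: Bystander: steel wrench lying on the bench between rack and tumbler. Origin: under its middle.
Not all that is in view belongs to the job. What is shaped like the scoop but purple is not meant.

How it is judged:
On the way, in this order (a step that is already met when the one before it is completed fails the run):
1. the cover is swung until the port is completely clear (at least 1.5 rad) (value of joint cover above 1.5 rad), for 0.2 s.
2. the scoop is drawn out from under the rack (grip point of the handle more than 20 mm beyond the shelf's edge), lying flat on the bench and let go (height (world z) of scoop below 0.008 m and angle between scoop's own z axis and vertical below 0.12 rad and linear speed of scoop below 0.03 m/s and contact force between scoop and the fingers below 0.3 N and x of scoop_handle in the frame of rack above 0.085 m), for 0.2 s.
3. at least one stone is carried in the scoop's pan, more than 50 mm above the bench (((distance between stone0 and scoop_pan below 0.05 m and height (world z) of stone0 above 0.05 m) or (distance between stone1 and scoop_pan below 0.05 m and height (world z) of stone1 above 0.05 m) or (distance between stone2 and scoop_pan below 0.05 m and height (world z) of stone2 above 0.05 m) or (distance between stone3 and scoop_pan below 0.05 m and height (world z) of stone3 above 0.05 m) or (distance between stone4 and scoop_pan below 0.05 m and height (world z) of stone4 above 0.05 m))), for 0.2 s.
4. at least three of the five stones are inside the tumbler ((distance between each of stone0, stone1, stone2 and chamber below 0.105 m or distance between each of stone0, stone1, stone3 and chamber below 0.105 m or distance between each of stone0, stone1, stone4 and chamber below 0.105 m or distance between each of stone0, stone2, stone3 and chamber below 0.105 m or distance between each of stone0, stone2, stone4 and chamber below 0.105 m or distance between each of stone0, stone3, stone4 and chamber below 0.105 m or distance between each of stone1, stone2, stone3 and chamber below 0.105 m or distance between each of stone1, stone2, stone4 and chamber below 0.105 m or distance between each of stone1, stone3, stone4 and chamber below 0.105 m or distance between each of stone2, stone3, stone4 and chamber below 0.105 m)), for 0.2 s.
At the end, for the whole second after the job is handed in: At least three of the five stones are inside the tumbler's chamber, the cover is still open by at least 1.5 rad, and the scoop lies flat (within 0.12 rad, its origin under 8 mm above the bench), at rest and let go on the bench ((distance between each of stone0, stone1, stone2 and chamber below 0.105 m or distance between each of stone0, stone1, stone3 and chamber below 0.105 m or distance between each of stone0, stone1, stone4 and chamber below 0.105 m or distance between each of stone0, stone2, stone3 and chamber below 0.105 m or distance between each of stone0, stone2, stone4 and chamber below 0.105 m or distance between each of stone0, stone3, stone4 and chamber below 0.105 m or distance between each of stone1, stone2, stone3 and chamber below 0.105 m or distance between each of stone1, stone2, stone4 and chamber below 0.105 m or distance between each of stone1, stone3, stone4 and chamber below 0.105 m or distance between each of stone2, stone3, stone4 and chamber below 0.105 m) and value of joint cover above 1.5 rad and height (world z) of scoop below 0.008 m and angle between scoop's own z axis and vertical below 0.12 rad and linear speed of scoop below 0.03 m/s and contact force between scoop and the fingers below 0.3 N); the robot touches nothing.
It fails at once if the fingers press on a stone (more than 1 N) (contact force between the fingers and stone0 above 1 N or contact force between the fingers and stone1 above 1 N or contact force between the fingers and stone2 above 1 N or contact force between the fingers and stone3 above 1 N or contact force between the fingers and stone4 above 1 N).
It fails at once if one of the bystanders (jar, bottle, ring, bowl, wrench) is shifted by more than 40 mm (distance of any of grit_jar, water_bottle, belt_drum, stone_bowl, wrench from where it was at the start of the episode above 0.04 m).
It also fails if it takes over 72 s, if anything falls off the work surface, if the arm or the gripper's body presses on something with over 40 N, if the wrist force passes 120 N, or if a joint passes its speed limit or range.

ROBOT

A 7-joint arm with a two-finger parallel gripper is mounted at the origin on the work surface. World frame = base frame: x ahead of the robot, y to its left, z up, the work surface at z = 0. Lengths are in m, angles in rad, forces in N, time in s.
With the tool pointing down it reaches from about 0.425 to 0.925 m from the base axis. Payload 6.8 kg.
Tool frame: the origin (TCP) lies between the finger pads; the fingertips stand 25 mm ahead of it and the grasp point (between the pads) lies 6 mm ahead of it; z points along the fingers, y is the direction in which the jaws open and shut (so a half turn about z gives the same grasp; the last joint's range is limited). The gripper opens to 85 mm and grips with 20 to 120 N. Pads are 22 mm wide; open, the fingers measure 114 mm over their backs; the gripper's body (76 mm by 85 mm) begins 54 mm behind the grasp point. The pads swing forward as they close: fully open they stand 13 mm farther back than shut.
Start: joints at [1.05, 0.477, 0.022, 1.555, -0.011, 1.109, -0.083], TCP at [0.271, -0.618, 0.256] pointing down, gripper open.
Joint ranges: [-2.96, 2.96], [-0.34, 2.1], [-1.41, 1.46], [0.24, 2.44], [-1.37, 4.51], [0.17, 1.92], [-2.96, 2.96]. Speed limits (rad/s): [2.39, 2.39, 3.14, 3.14, 3.14, 3.14, 3.14].

INTERFACE

Orientations are given as a unit quaternion [x, y, z, w].
In Python, from bench import sensors, eyes, sign_off gives the robot as it stands. The module is installed in compiled form; this text tells all that it offers.
- The arm moves only by the shell command python3 -m jog 'ROWS' [OPENING] [FORCE]. ROWS is JSON, a list of rows, each a list of 2 entries, a list of its own where there are three numbers: the shift along the tool's x, y, z in m, then the turn about the tool's z in degrees. In form: [[[x, y, z], turn], ...]. A call has 1 to 5 rows; each row shifts and turns the commanded pose from where the row before left it, along the tool's axes as they then stand; what a row does not reach is not made up. A row lasts 1/12 s, in which the tool goes at most 41.7 mm and 7.16 degrees, less where a joint would pass 70% of its speed; a pose out of reach is approached as far as the arm can. A call is refused whole if a number of a shift passes 0.0417 or a number of a turn 7.16, either way. A call with a gripper value outside its range is refused whole. OPENING is the closure, from 0 (fully open) to 1 (shut), set as the call begins (- or left out, the last holds). The fingers move at their own pace and stop on an object; FORCE is the grip in N (left out, the last holds). Time passes only in rows, so rows that do not move let the fingers close. It gives the time, the measured TCP pose, the force and the opening at its end, in the units of the state.
- sensors.get_obs(): the state, without advancing time (a new reading comes with each control period).
- eyes.capture(name): name is "side" or "top" or "wrist"; returns a dict with "img" (480x640x3 uint8, blue, green, red), "fovy" (degrees; the focal length in pixels is half the picture's height over the tangent of half this angle, whatever the lens; pixels are square), "cx", "cy" (the principal point, pixels), "eye" and "orientation" of the camera in the world; the wrist camera has in their place "mount" (4x4, takes a point from camera to tool coordinates, whose origin is the TCP and whose axes are the flange's). Camera axes: x right, y up, looking along -z (the intrinsics and any distortion apply to the point x, -y, -z); pixel columns grow to the right and rows downward; lengths in m; the calibration is good to about 2 mm. The wrist camera is an equidistant fisheye: a pixel r from the principal point sees the ray r / f radians off the axis. A picture is of the moment at which its call begins: read the wrist's pose just before it. There is no depth.
- sign_off(): hands the job in, once; it reports no verdict.
The state is a dict: "time": time; "joint_pos": joint angles; "dq": joint speeds; "joint_torque": joint torques, N m; "ee_pos": TCP position; "tool_rot": TCP orientation; "force": force on the tool from outside, world axes, zero at the start; "wrist_torque": the same for the moment, N m; "grip_width": opening from 0.0 (shut) to 1.0 (fully open).
Only numpy, scipy, OpenCV 4.12 (cv2) and the standard library are available. Lean on these libraries where they do the work, as an engineer would, in place of code of your own. Each camera call takes 0.05 s, during which the arm holds its last target.

## Working session

There is one attempt and no reset: what is moved stays moved. The work goes in short steps, Python scripts to look and compute and a shell command to move; the robot and the scene stay as the last step left them, time stands still between calls to the robot, and variables do not carry over. Pictures are saved under pics/ and viewed, and the job is handed in when it is done.

```bash
mkdir -p pics; ls; python3 - <<'E'
from bench import sensors, eyes
import cv2
o=sensors.get_obs()
for k,v in o.items(): print(k,v)
for n in("side","top","wrist"):
    c=eyes.capture(n); cv2.imwrite(f"pics/{n}0.png",c["img"])
    print(n,{k:v for k,v in c.items() if k!="img"})
E
```

```text
pics
time 0.0
joint_pos [ 1.04988539  0.47779072  0.02235719  1.55643948 -0.01152382  1.10927879
 -0.08312509]
dq [ 4.02481787e-05 -1.21824961e-03  4.02026830e-04 -2.36656994e-03
 -8.54950574e-04 -7.41666348e-04  2.23956037e-04]
joint_torque [-8.73510326e-04 -5.96458912e+01  1.60777666e+00 -2.81199950e+01
  1.24510902e-02  9.35838092e-03 -1.28844255e-05]
ee_pos [ 0.27057245 -0.61781404  0.25533734]
tool_rot [ 9.78776542e-01  2.04928481e-01 -2.41138295e-04 -8.60932809e-04]
force [ 1.08644946 -0.14837909 -0.51968833]
wrist_torque [ 0.0087623  -0.00475338 -0.02616679]
grip_width 1.0038650760906271
side {'fovy': 42.647596546793736, 'cx': 313.38651851528607, 'cy': 238.56656976768318, 'eye': array([-0.05522218,  0.90494858,  1.2221929 ]), 'orientation': array([-0.10213102,  0.37078558,  0.89641219, -0.22030091])}
top {'fovy': 50.85611946478626, 'cx': 323.3704723719126, 'cy': 238.9518519738986, 'eye': array([ 0.32483186, -0.04534515,  1.07417245]), 'orientation': array([ 0.03983701, -0.05250684, -0.69475592,  0.71621942])}
wrist {'fovy': 65.70646984690485, 'cx': 317.65073145155543, 'cy': 236.59121210327027, 'mount': array([[-1.09292651e-03,  9.48001248e-01,  3.18264731e-01,
         8.04160972e-02],
       [ 9.99999339e-01,  9.22085099e-04,  6.87440191e-04,
         1.43618423e-04],
       [ 3.58226993e-04,  3.18265272e-01, -9.48001629e-01,
        -1.16272885e-01],
       [ 0.00000000e+00,  0.00000000e+00,  0.00000000e+00,
         1.00000000e+00]])}
```

View pics/top0.png

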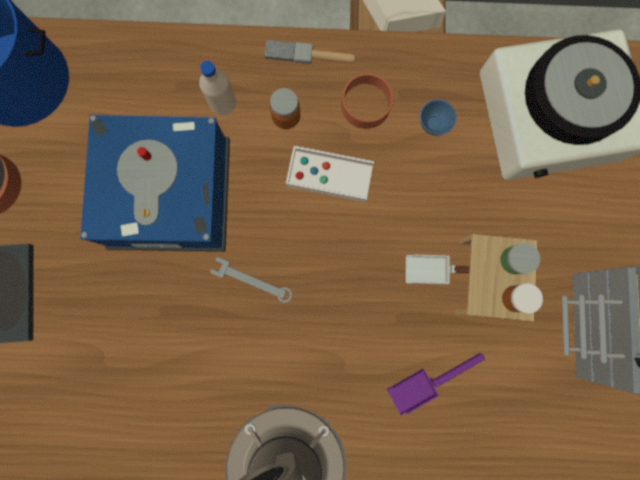

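View pics/side0.png

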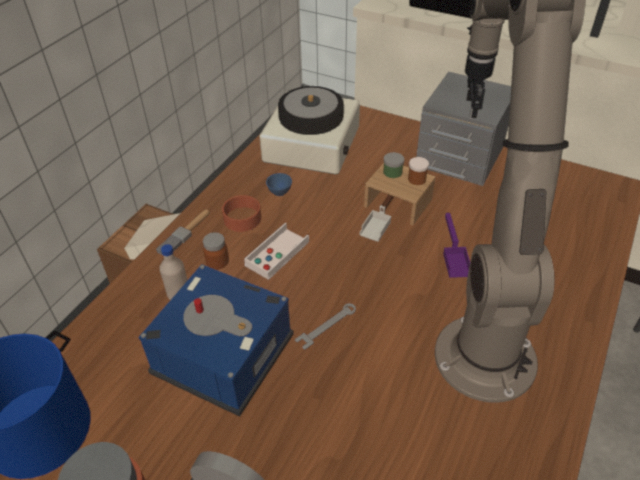

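View pics/wrist0.png

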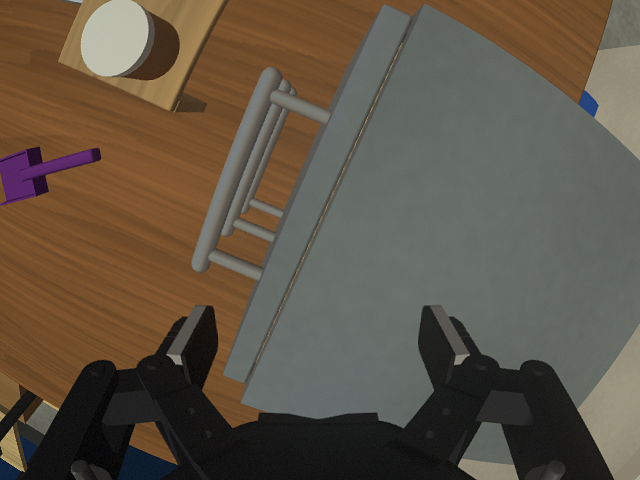

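```bash
cat > h.py <<'E'
import numpy as np, cv2
from scipy.spatial.transform import Rotation as R
from bench import sensors, eyes
def cam(n):
    if n=="wrist":
        o=sensors.get_obs()
        c=eyes.capture(n)
        T=np.eye(4);T[:3,:3]=R.from_quat(o["tool_rot"]).as_matrix();T[:3,3]=o["ee_pos"]
        M=T@c["mount"]; c["Rm"]=M[:3,:3];c["eye"]=M[:3,3]
    else:
        c=eyes.capture(n); c["Rm"]=R.from_quat(c["orientation"]).as_matrix()
    c["n"]=n; c["f"]=240/np.tan(np.radians(c["fovy"])/2)
    return c
def ray(c,u,v):
    x=(u-c["cx"])/c["f"];y=(v-c["cy"])/c["f"]
    if c["n"]=="wrist":
        r=np.hypot(x,y);s=np.sin(r)/r if r>1e-9 else 1
        d=np.array([x*s,-y*s,-np.cos(r)])
    else: d=np.array([x,-y,-1.])
    return c["Rm"]@d
def atz(c,u,v,z):
    d=ray(c,u,v);return c["eye"]+d*(z-c["eye"][2])/d[2]
def proj(c,p):
    q=c["Rm"].T@(np.asarray(p)-c["eye"]);x,y,z=q[0],-q[1],-q[2]
    if c["n"]=="wrist":
        r=np.hypot(x,y);t=np.arctan2(r,z);k=t/r if r>1e-12 else 1/z
        return np.array([c["cx"]+c["f"]*x*k,c["cy"]+c["f"]*y*k])
    return np.array([c["cx"]+c["f"]*x/z,c["cy"]+c["f"]*y/z])
def crop(c,u0,v0,u1,v1,s,fn):
    im=cv2.resize(c["img"][v0:v1,u0:u1],None,fx=s,fy=s,interpolation=cv2.INTER_CUBIC);cv2.imwrite("pics/"+fn,im)
def st():
    o=sensors.get_obs();e=R.from_quat(o["tool_rot"]).as_matrix()
    print("t%.2f"%o["time"],"tcp",o["ee_pos"].round(4),"x",e[:,0].round(3),"y",e[:,1].round(3),"z",e[:,2].round(3),"F",np.round(o["force"],1),"g%.3f"%o["grip_width"])
E
python3 - <<'E'
from h import *
st()
c=cam("top")
crop(c,70,100,250,260,4,"t_tumb.png")
crop(c,270,130,410,220,5,"t_tray.png")
crop(c,390,220,550,330,5,"t_rack.png")
s=cam("side")
crop(s,130,240,310,420,4,"s_tumb.png")
crop(s,340,140,480,290,4,"s_rack.png")
crop(s,230,210,330,290,6,"s_tray.png")
E
```

```text
t0.15 tcp [ 0.2706 -0.6179  0.2556] x [ 0.916  0.401 -0.   ] y [ 0.401 -0.916 -0.001] z [-0.001  0.001 -1.   ] F [ 0.4 -0.1 -0.2] g1.001
```

View pics/t_tumb.png

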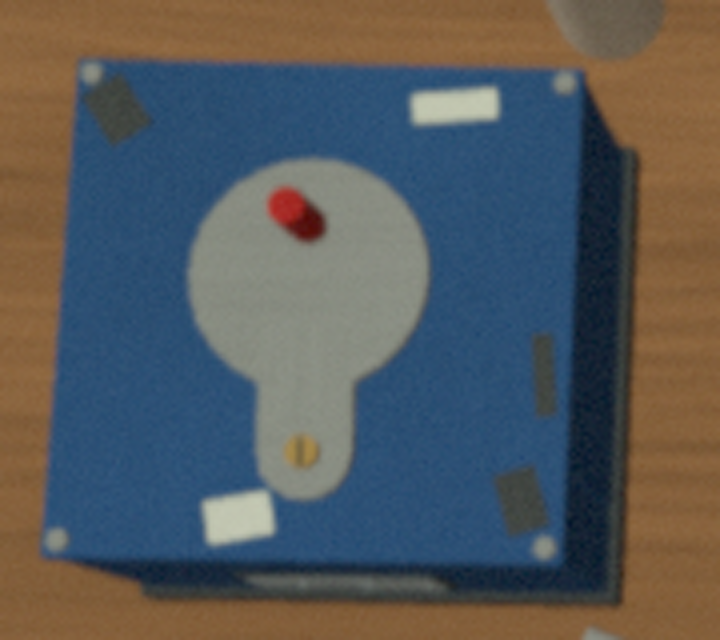

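View pics/t_tray.png

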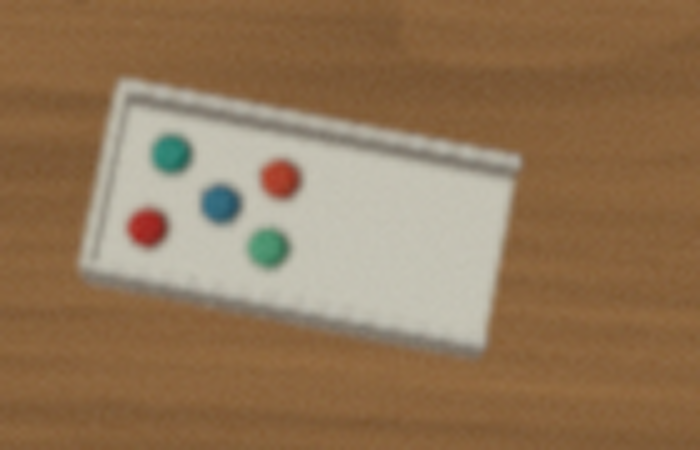

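View pics/t_rack.png

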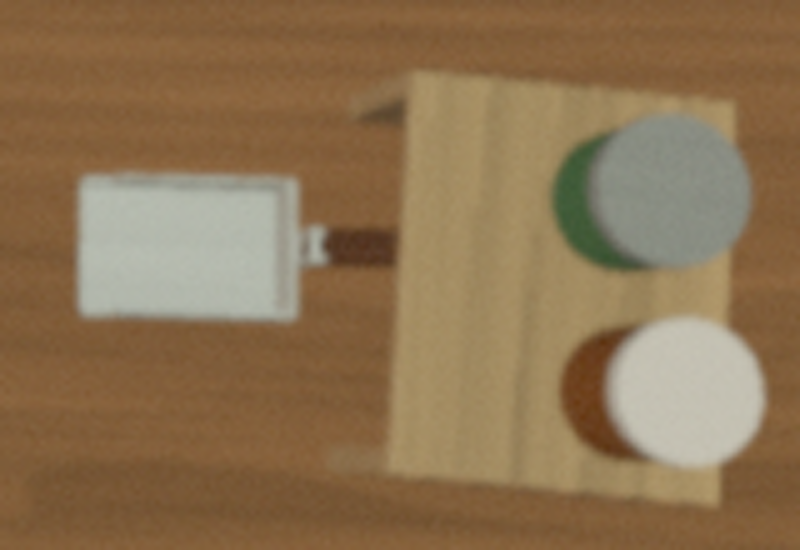

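View pics/s_rack.png

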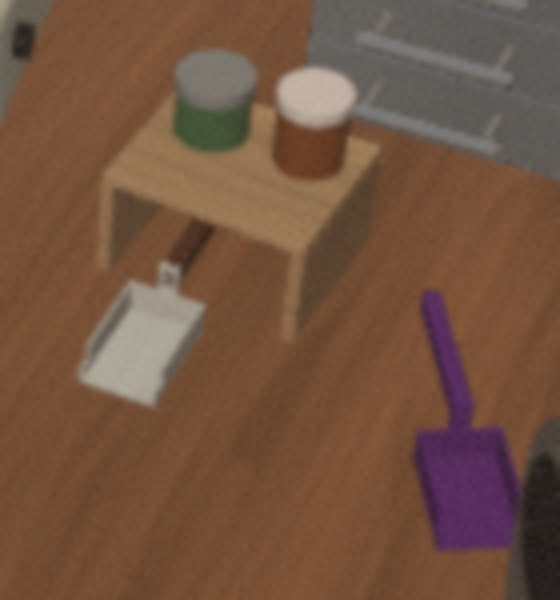

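View pics/s_tumb.png

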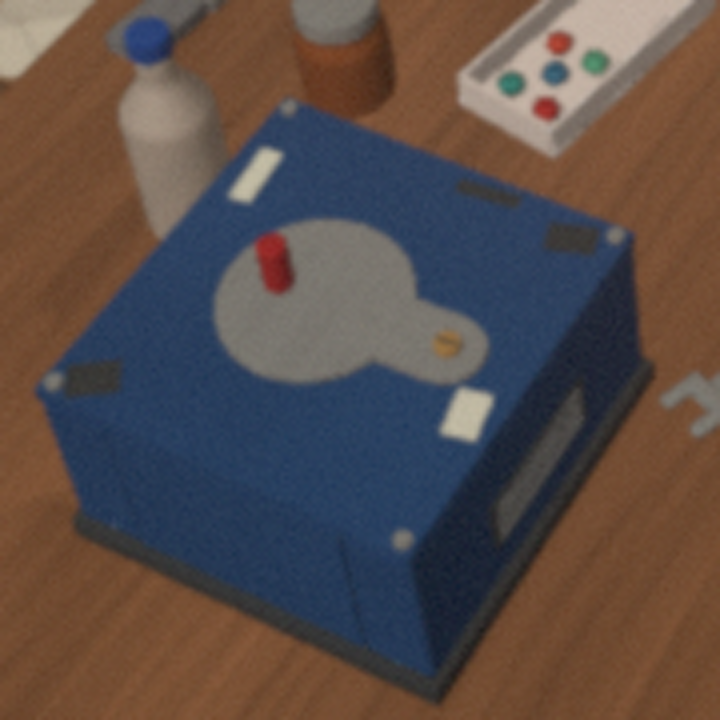

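View pics/s_tray.png

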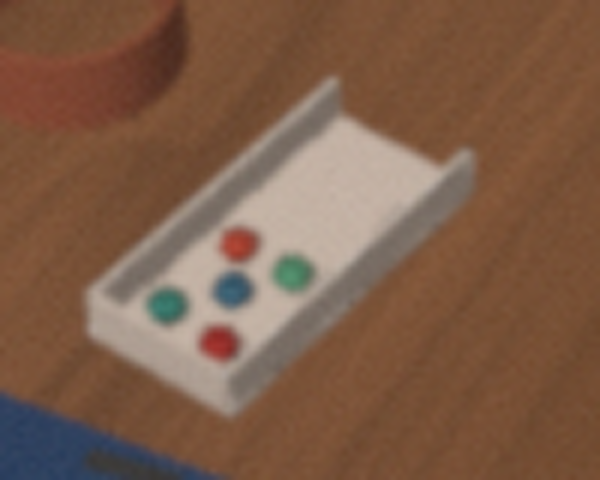

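```bash
cat > m1.py <<'E'
from h import *
c=cam("top")
def w(pts,u0,v0,s,z):
    return np.array([atz(c,u0+(U+.5)/s-.5,v0+(V+.5)/s-.5,z) for U,V in pts])
T=w([(80,60),(583,72),(563,563),(42,560)],70,100,4,.14);print("tumb",T.round(4)[:,:2].tolist(),T.mean(0))
print("screw",w([(302,451)],70,100,4,.151),"knobtop",w([(288,206)],70,100,4,.18),"disc c",w([(309,276)],70,100,4,.146))
Rk=w([(412,72),(736,102),(720,506),(388,472)],390,220,5,.09);print("rack",Rk.round(4)[:,:2].tolist(),Rk.mean(0))
print("scoop rear",w([(298,178),(298,322)],390,220,5,.026).round(4).tolist(),"nose",w([(80,178),(78,318)],390,220,5,.001).round(4).tolist(),"handle",w([(360,247)],390,220,5,.049))
print("tray",w([(122,80),(520,155),(82,268),(487,345)],270,130,5,.028).round(4).tolist())
print("stones",w([(171,153),(148,228),(221,204),(280,179),(268,248)],270,130,5,.012).round(4)[:,:2].tolist())
E
python3 m1.py
```

```text
tumb [[0.6732, 0.3932], [0.676, 0.1537], [0.4385, 0.1495], [0.4324, 0.3892]] [0.55502997 0.27137249 0.14      ]
screw [[0.48541189 0.26996721 0.151     ]] knobtop [[0.59285639 0.27480293 0.18      ]] disc c [[0.56957967 0.27464275 0.146     ]]
rack [[0.4737, -0.3552], [0.4658, -0.4843], [0.3072, -0.4739], [0.3165, -0.3443]] [ 0.39080435 -0.41441313  0.09      ]
scoop rear [[0.4369, -0.3268, 0.026], [0.3767, -0.3266, 0.026]] nose [[0.4367, -0.2397, 0.001], [0.3768, -0.2393, 0.001]] handle [[ 0.40690795 -0.34602826  0.049     ]]
tray [[0.662, 0.0066, 0.028], [0.6349, -0.1646, 0.028], [0.5792, 0.0205, 0.028], [0.5517, -0.1519, 0.028]]
stones [[0.6353, -0.015], [0.6017, -0.0062], [0.6134, -0.0374], [0.6254, -0.0625], [0.5946, -0.0582]]
```

Candidates for the scoop: the silver pan at top pixel (428,269) sticking out of the rack with a brown handle, and the purple shovel at (415,390), which is the decoy. The rack crop confirms the silver one. The red knob is at (142,152), and there is only one. First I set the heading for the cover.

```bash
python3 -m jog '[[[0,0,0],-7.13],[[0,0,0],-7.13],[[0,0,0],-7.13]]' 0.55 40; python3 -m jog '[[[0.018,-0.0084,0],0],[[0.0358,-0.0168,0],0],[[0.0358,-0.0168,0],0],[[0.0358,-0.0168,0],0],[[0.0358,-0.0168,0],0]]'; python3 -c "
from h import *
st()"
```

```text
time: 0.55
ee_pos: [0.2708, -0.6182, 0.2562]
tool_rot: [0.923, 0.386, -0.0, -0.0]
force: [0.8, -0.6, 0.1]
grip_width: 0.606
time: 0.97
ee_pos: [0.3315, -0.4491, 0.2563]
tool_rot: [0.924, 0.383, 0.0, 0.0]
force: [1.9, 0.1, -0.1]
grip_width: 0.454
t0.97 tcp [ 0.3315 -0.4491  0.2563] x [0.707 0.707 0.   ] y [ 0.707 -0.707  0.   ] z [ 0. -0. -1.] F [ 1.9  0.1 -0.1] g0.454
```

```bash
python3 -m jog '[[[0.0358,-0.0168,0],0],[[0.0358,-0.0168,0],0],[[0.0358,-0.0168,0],0],[[0.0358,-0.0168,0],0],[[0.0358,-0.0168,0],0]]' >/dev/null; python3 -m jog '[[[0.0358,-0.0168,0],0],[[0.0358,-0.0168,0],0],[[0.0358,-0.0168,0],0],[[0.0358,-0.0168,0],0],[[0.0358,-0.0168,0],0]]'>/dev/null;  python3 -m jog '[[[0.0358,-0.0168,0],0],[[0.0358,-0.0168,0],0],[[0.0358,-0.0168,0],0],[[0.0358,-0.0168,0],0],[[0.0358,-0.0168,0],0]]';python3 -m jog '[[[0.0358,-0.0168,0],0],[[0.0358,-0.0168,0],0],[[0.030,-0.015,0],0],[[0.02,-0.01,0],0],[[0,0,0],0]]'; python3 -c "
from h import *
st()
c=cam('wrist');cv2.imwrite('pics/w1.png',c['img'])
print(proj(c,[.5929,.2748,.18]))"
```

```text
time: 2.22
ee_pos: [0.5327, 0.109, 0.2565]
tool_rot: [0.924, 0.383, 0.0, 0.0]
force: [1.9, 0.3, -0.0]
grip_width: 0.451
time: 2.63
ee_pos: [0.5765, 0.2411, 0.2563]
tool_rot: [0.922, 0.386, 0.001, -0.002]
force: [-0.9, -0.1, 0.3]
grip_width: 0.454
t2.63 tcp [0.5765 0.2411 0.2563] x [0.702 0.712 0.003] y [ 0.712 -0.702 -0.003] z [ 0.     0.004 -1.   ] F [-0.9 -0.1  0.3] g0.454
[296.59474768 201.96186686]
```

View pics/w1.png

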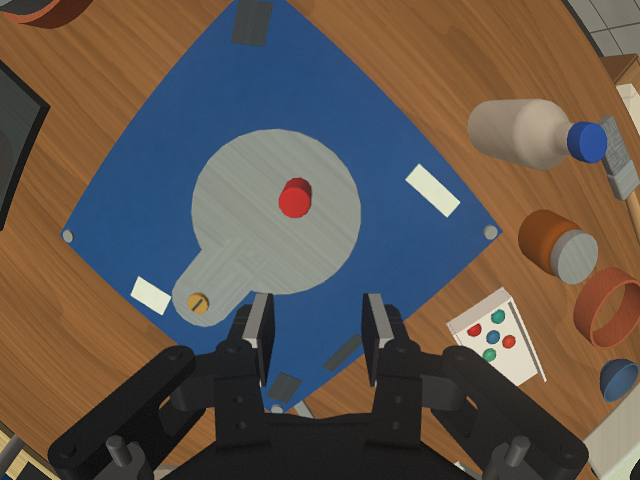

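The knob's top is at (295,200), and I predicted (297,202), so the localisation is good. Next I straddle it and go down.

```bash
python3 -m jog '[[[0.018,-0.006,0],0],[[0.017,-0.006,0],0],[[0,0,0],0]]'; python3 -m jog '[[[0,0,0.03],0],[[0,0,0.03],0],[[0,0,0.02],0],[[0,0,0],0]]' ; python3 -c "
from h import *
st()
c=cam('wrist');cv2.imwrite('pics/w2.png',c['img'])"
```

```text
time: 2.93
ee_pos: [0.5934, 0.2697, 0.2563]
tool_rot: [0.924, 0.384, 0.0, -0.001]
force: [-0.7, 0.1, -0.5]
grip_width: 0.453
time: 3.27
ee_pos: [0.5907, 0.2641, 0.1715]
tool_rot: [0.924, 0.382, -0.004, 0.001]
force: [-0.6, -1.1, -0.9]
grip_width: 0.45
t3.27 tcp [0.5907 0.2641 0.1715] x [ 0.708  0.706 -0.009] y [ 0.707 -0.708 -0.001] z [-0.007 -0.005 -1.   ] F [-0.6 -1.1 -0.9] g0.450
```

View pics/w2.png

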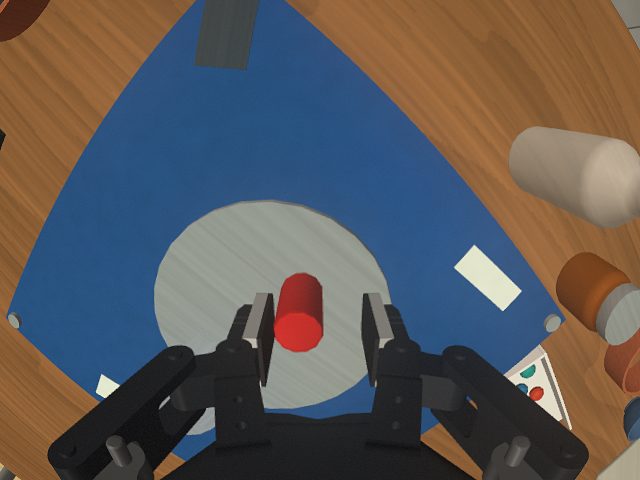

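```bash
python3 - <<'E'
import numpy as np
p=np.array([.4854,.270]);k=lambda a:p+.108*np.array([np.cos(a),np.sin(a)])
X=np.array([.707,.707]);Y=np.array([.707,-.707])
prev=np.array([.5925,.2650])
for a in np.linspace(.1,1.8,12):
    t=k(a)-.010*Y; d=t-prev; print("a%.2f"%a,t.round(4),(d@X).round(4),(d@Y).round(4)); prev=t
E
```

```text
a0.10 [0.5858 0.2879] 0.0114 -0.0209
a0.25 [0.5829 0.3043] 0.0095 -0.0137
a0.41 [0.5774 0.32  ] 0.0073 -0.015
a0.56 [0.5696 0.3348] 0.0049 -0.0159
a0.72 [0.5597 0.3481] 0.0024 -0.0165
a0.87 [0.5477 0.3598] -0.0002 -0.0167
a1.03 [0.5342 0.3695] -0.0027 -0.0164
a1.18 [0.5193 0.377 ] -0.0052 -0.0158
a1.34 [0.5034 0.3821] -0.0076 -0.0148
a1.49 [0.4869 0.3847] -0.0098 -0.0135
a1.65 [0.4703 0.3848] -0.0118 -0.0118
a1.80 [0.4538 0.3822] -0.0134 -0.0099
```

```bash
python3 -m jog '[[[0.0115,-0.01,0],0],[[0,-0.011,0],0],[[0.0095,-0.0137,0],0],[[0.0073,-0.015,0],0],[[0.005,-0.016,0],0]]'; python3 -m jog '[[[0.0024,-0.0165,0],0],[[0,-0.0167,0],0],[[-0.0027,-0.0164,0],0],[[-0.0052,-0.0158,0],0],[[-0.0076,-0.0148,0],0]]';  python3 -m jog '[[[-0.0098,-0.0135,0],0],[[-0.0118,-0.0118,0],0],[[-0.0134,-0.0099,0],0],[[0,0,0],0]]'; python3 -c "
from h import *
st()
c=cam('wrist');cv2.imwrite('pics/w3.png',c['img'])
c=cam('top');crop(c,70,100,250,260,4,'t3.png')"
```

```text
time: 3.73
ee_pos: [0.5723, 0.3398, 0.1793]
tool_rot: [0.924, 0.383, 0.003, -0.0]
force: [3.2, -1.0, 1.0]
grip_width: 0.453
time: 4.15
ee_pos: [0.5041, 0.3879, 0.1788]
tool_rot: [0.924, 0.383, 0.002, -0.001]
force: [1.9, -0.8, 1.1]
grip_width: 0.45
time: 4.48
ee_pos: [0.4509, 0.3864, 0.1778]
tool_rot: [0.923, 0.385, 0.0, -0.0]
force: [-0.2, 0.3, -0.3]
grip_width: 0.448
t4.48 tcp [0.4509 0.3864 0.1778] x [0.704 0.71  0.   ] y [ 0.71  -0.704 -0.   ] z [ 0.  0. -1.] F [-0.2  0.3 -0.3] g0.448
```

View pics/w3.png

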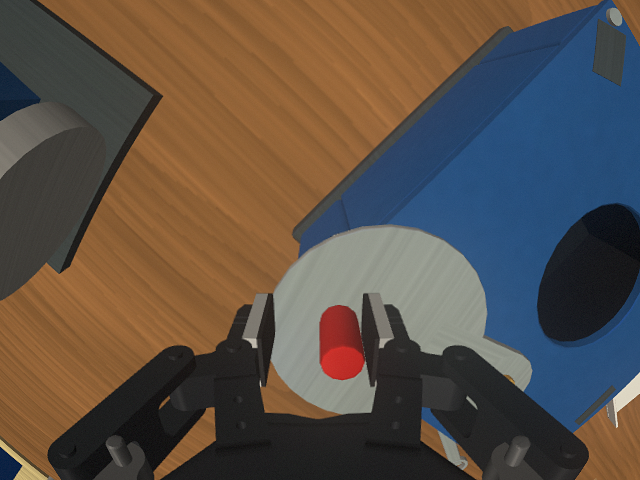

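View pics/t3.png

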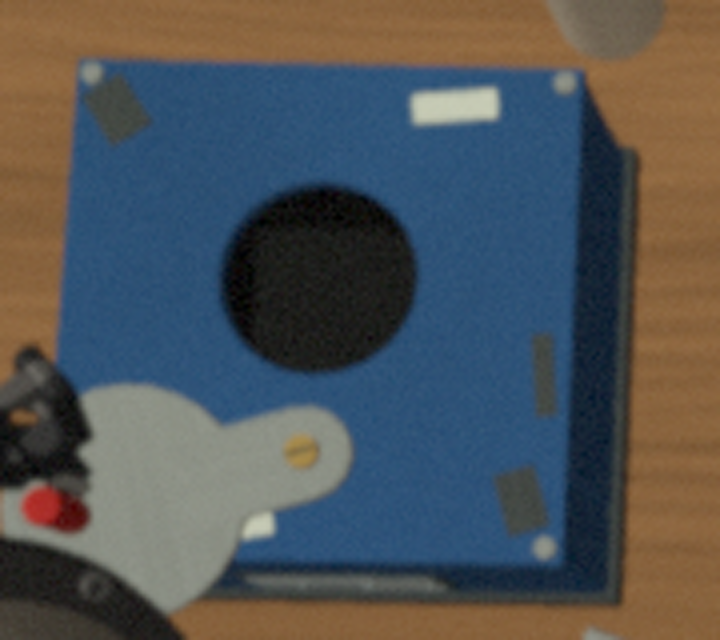

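The cover now stands at about 1.8 rad, and the port at crop (320,279) is fully clear. Next I go up, turn, and travel to the scoop.

```bash
python3 -m jog '[[[0,0,-0.03],0],[[0,0,-0.03],0],[[0,0,-0.02],-7.15],[[0,0,0],-7.15],[[0,0,0],-7.15]]' 0; python3 -m jog '[[[0,0,0],-7.15],[[0,0,0],-7.15],[[0,0,0],-7.15],[[0,0,0],-2.1]]'; python3 -c "
from h import *
st();print(sensors.get_obs()['joint_pos'].round(2))"
```

```text
time: 5.0
ee_pos: [0.4559, 0.3866, 0.2588]
tool_rot: [0.835, 0.55, 0.002, -0.0]
force: [-0.4, -0.6, -0.7]
grip_width: 0.999
time: 5.33
ee_pos: [0.4554, 0.3856, 0.2567]
tool_rot: [0.705, 0.709, 0.0, -0.0]
force: [0.3, -0.5, -0.1]
grip_width: 1.002
t5.33 tcp [0.4554 0.3856 0.2567] x [-0.006  1.     0.001] y [1.    0.006 0.   ] z [ 0.     0.001 -1.   ] F [ 0.3 -0.5 -0.1] g1.002
[-0.26  0.44 -0.72  1.71  0.32  1.11 -1.07]
```

```bash
python3 -m jog '[[[-0.02,0.005,0],0],[[-0.0386,0.0105,0],0],[[-0.0386,0.0105,0],0],[[-0.0386,0.0105,0],0],[[-0.0386,0.0105,0],0]]'>/dev/null; python3 -m jog '[[[-0.0386,0.0105,0],0],[[-0.0386,0.0105,0],0],[[-0.0386,0.0105,0],0],[[-0.0386,0.0105,0],0],[[-0.0386,0.0105,0],0]]';python3 -m jog '[[[-0.0386,0,0],0],[[-0.0354,-0.018,0],0],[[-0.0354,-0.018,0],0],[[-0.0354,-0.018,0],0],[[-0.0354,-0.018,0],0]]'; python3 -m jog '[[[-0.0354,-0.018,0],0],[[-0.0354,-0.018,0],0],[[-0.02,-0.01,0],0],[[0,0,0],0]]';python3 -c "
from h import *
st();print(sensors.get_obs()['joint_pos'].round(2))"
```

```text
time: 6.17
ee_pos: [0.5553, 0.0158, 0.257]
tool_rot: [0.707, 0.707, 0.001, 0.0]
force: [0.8, 0.7, -0.2]
grip_width: 1.0
time: 6.58
ee_pos: [0.4821, -0.1642, 0.2569]
tool_rot: [0.707, 0.707, 0.001, 0.0]
force: [0.3, -0.3, 0.3]
grip_width: 0.995
time: 6.92
ee_pos: [0.4338, -0.2594, 0.2566]
tool_rot: [0.71, 0.704, -0.001, 0.001]
force: [0.2, -0.1, -0.2]
grip_width: 0.998
t6.92 tcp [ 0.4338 -0.2594  0.2566] x [ 0.009  1.    -0.002] y [ 1.    -0.009 -0.001] z [-0.001 -0.002 -1.   ] F [ 0.2 -0.1 -0.2] g0.998
[ 0.85  0.24 -0.5   1.93  0.14  1.01  0.28]
```

```bash
python3 -m jog '[[[-0.0186,-0.027,0],0],[[0,0,0],0],[[0,0,0],0]]';python3 -c "
from h import *
st()
c=cam('wrist');cv2.imwrite('pics/w4.png',c['img'])
for p in [(.4068,-.2395,.002),(.437,-.3268,.026),(.3767,-.3268,.026)]: print(proj(c,p).round(0))"
```

```text
time: 7.17
ee_pos: [0.409, -0.2727, 0.2567]
tool_rot: [0.708, 0.706, -0.0, 0.0]
force: [0.4, -0.6, -0.3]
grip_width: 0.998
t7.17 tcp [ 0.409  -0.2727  0.2567] x [ 0.002  1.    -0.   ] y [ 1.    -0.002  0.   ] z [ 0. -0. -1.] F [ 0.4 -0.6 -0.3] g0.998
[317. 164.]
[347. 254.]
[287. 254.]
```

View pics/w4.png

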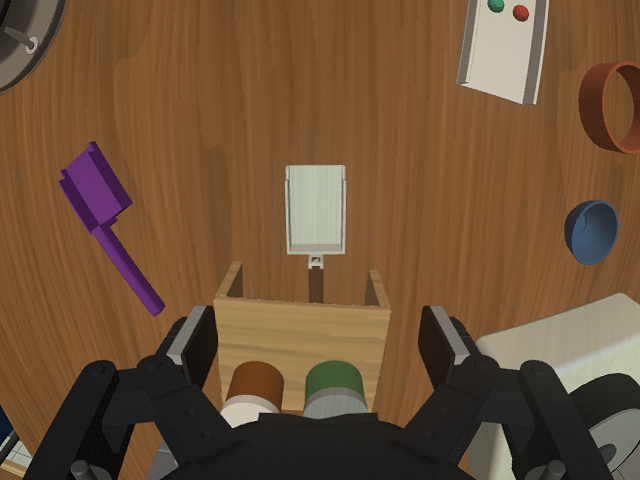

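```bash
python3 -m jog '[[[-0.006,-0.002,0.02],0],[[0,0,0.038],0],[[0,0,0.038],0],[[0,0,0.038],0],[[0,0,0.038],0]]';python3 -m jog '[[[0,0,0.03],0],[[0,0,0.018],0],[[0,0,0.009],0],[[0,0,0],0]]';python3 -c "
from h import *
st()
c=cam('wrist');cv2.imwrite('pics/w5.png',c['img'])"
```

```text
time: 7.63
ee_pos: [0.4092, -0.2768, 0.0832]
tool_rot: [0.706, 0.708, 0.001, 0.001]
force: [-0.4, -1.1, -0.3]
grip_width: 1.0
time: 7.97
ee_pos: [0.4078, -0.2762, 0.0257]
tool_rot: [0.706, 0.708, 0.0, -0.001]
force: [-1.0, -1.1, -0.4]
grip_width: 0.998
t7.97 tcp [ 0.4078 -0.2762  0.0257] x [-0.002  1.     0.002] y [ 1.     0.002 -0.002] z [-0.002  0.002 -1.   ] F [-1.  -1.1 -0.4] g0.998
```

View pics/w5.png

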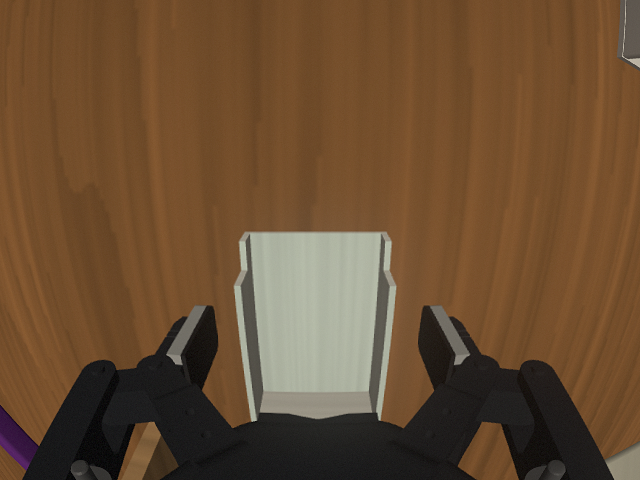

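Fingers on both sides of the pan (walls at columns 245 and 388). Closing.

```bash
python3 -m jog '[[[0,0,0],0],[[0,0,0],0],[[0,0,0],0],[[0,0,0],0],[[0,0,0],0]]' 1 40;python3 -c "
from h import *
st()"
```

```text
time: 8.43
ee_pos: [0.4086, -0.2782, 0.0288]
tool_rot: [0.707, 0.707, 0.0, 0.002]
force: [0.1, 0.9, 7.1]
grip_width: 0.671
t8.43 tcp [ 0.4086 -0.2782  0.0288] x [-0.     1.    -0.002] y [1.    0.    0.003] z [ 0.003 -0.002 -1.   ] F [0.1 0.9 7.1] g0.671
```

```bash
python3 -m jog '[[[0,0,-0.006],0],[[0.012,0,0],0],[[0.024,0,0],0],[[0.024,0.005,0],0],[[0.024,0.01,0],0]]';python3 -m jog '[[[0.024,0.01,0],0],[[0.024,0.01,0],0],[[0.016,0.007,0],0],[[0,0,0],0]]';python3 -c "
from h import *
st()
c=cam('wrist');cv2.imwrite('pics/w6.png',c['img'])"
```

```text
time: 8.85
ee_pos: [0.4206, -0.1923, 0.0334]
tool_rot: [0.707, 0.707, -0.001, -0.001]
force: [0.7, -0.2, -1.9]
grip_width: 0.664
time: 9.18
ee_pos: [0.4511, -0.1244, 0.0339]
tool_rot: [0.705, 0.71, 0.002, 0.0]
force: [0.6, -0.2, -1.4]
grip_width: 0.67
t9.18 tcp [ 0.4511 -0.1244  0.0339] x [-0.007  1.     0.002] y [1.    0.007 0.003] z [ 0.003  0.002 -1.   ] F [ 0.6 -0.2 -1.4] g0.670
```

View pics/w6.png

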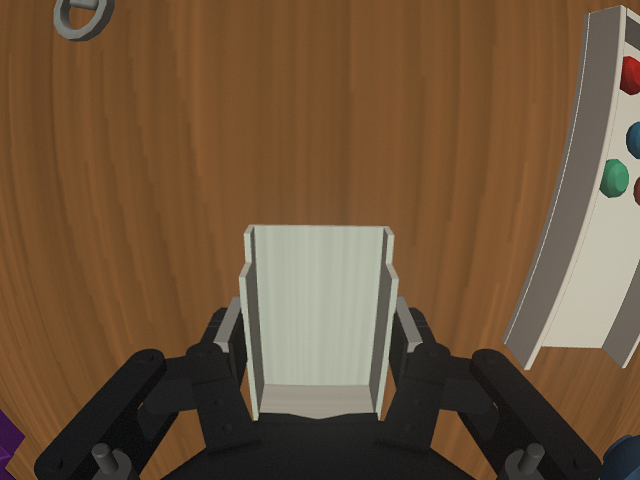

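```bash
python3 -m jog '[[[0,0,0.004],0],[[0,0,0.002],0],[[0,0,0],0]]'; python3 -m jog '[[[0,0,0],0],[[0,0,0],0],[[0,0,0],0],[[0,0,0],0]]' 0; python3 -m jog '[[[0,0,-0.03],0],[[0,0,-0.038],0],[[0,0,-0.038],0],[[0,0,-0.03],0],[[0,0,0],0]]'; python3 -c "
from h import *
st()
c=cam('wrist');cv2.imwrite('pics/w7.png',c['img'])
c=cam('top');cv2.imwrite('pics/t7.png',c['img']);crop(c,280,220,480,340,4,'t7c.png')"
```

```text
time: 9.48
ee_pos: [0.4491, -0.13, 0.0279]
tool_rot: [0.707, 0.707, -0.0, 0.0]
force: [-3.1, 3.1, 11.9]
grip_width: 0.666
time: 9.82
ee_pos: [0.4489, -0.1302, 0.0271]
tool_rot: [0.707, 0.707, -0.0, -0.0]
force: [0.1, 0.5, -0.2]
grip_width: 0.998
time: 10.23
ee_pos: [0.4525, -0.1304, 0.1687]
tool_rot: [0.707, 0.707, 0.002, 0.004]
force: [1.6, -0.5, 0.2]
grip_width: 1.002
t10.23 tcp [ 0.4525 -0.1304  0.1687] x [ 0.     1.    -0.003] y [ 1.    -0.     0.009] z [ 0.009 -0.003 -1.   ] F [ 1.6 -0.5  0.2] g1.002
```

View pics/w7.png

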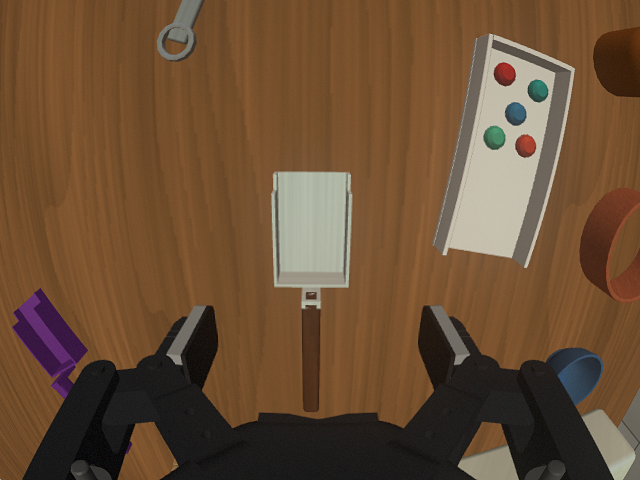

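View pics/t7c.png

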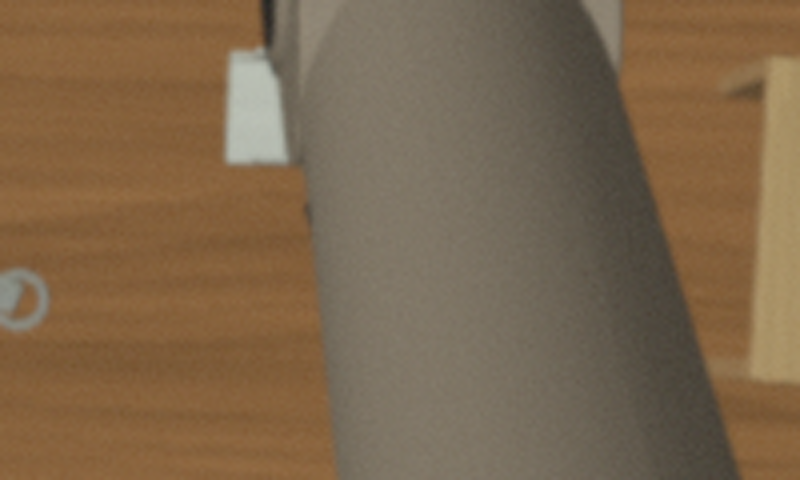

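```bash
cat > m2.py <<'E'
from h import *
c=cam("wrist")
f=lambda n,z,*P:print(n,[atz(c,u,v,z).round(4)[:2].tolist() for u,v in P])
f("rear",.026,(274,287),(349,287));f("nose",.001,(276,172),(350,172));f("handle",.049,(311,315),(311,405))
f("tray rim: +x wall outer L,R ; open end L R",.028,(490,35),(574,68),(436,244),(527,267))
f("tray inner floor +x corners",.004,(494,49),(560,79)); f("floor open",.004,(447,247),(515,258))
f("stones",.012,(538,91),(505,74),(516,114),(526,146),(494,138))
E
python3 m2.py
```

```text
rear [[0.4153, -0.1753], [0.4726, -0.1754]]
nose [[0.4172, -0.0912], [0.4734, -0.0914]]
handle [[0.4438, -0.1864], [0.4428, -0.2771]]
tray rim: +x wall outer L,R ; open end L R [[0.5718, 0.0174], [0.6503, 0.0053], [0.5373, -0.14], [0.6232, -0.1611]]
tray inner floor +x corners [[0.587, 0.0125], [0.6534, -0.0022]]
floor open [[0.5558, -0.1514], [0.6244, -0.1626]]
stones [[0.6247, -0.0172], [0.5928, -0.0079], [0.604, -0.0385], [0.6156, -0.0632], [0.585, -0.0594]]
```

```bash
cat > m3.py <<'E'
from h import *
c=cam("side")
print([atz(c,230+(U+.5)/6-.5,210+(V+.5)/6-.5,.012).round(4)[:2].tolist() for U,V in [(167,305),(220,343),(233,289),(239,244),(294,273)]])
st()
c=cam("wrist");cv2.imwrite("pics/w8.png",c["img"])
E
python3 m3.py
```

```text
[[0.6357, -0.0175], [0.6023, -0.0084], [0.6143, -0.0395], [0.6265, -0.0652], [0.5947, -0.0608]]
t10.43 tcp [ 0.4484 -0.1298  0.1624] x [-0.  1.  0.] y [ 1.     0.    -0.002] z [-0.002  0.    -1.   ] F [-1.1 -0.4 -0.4] g0.994
```

View pics/w8.png

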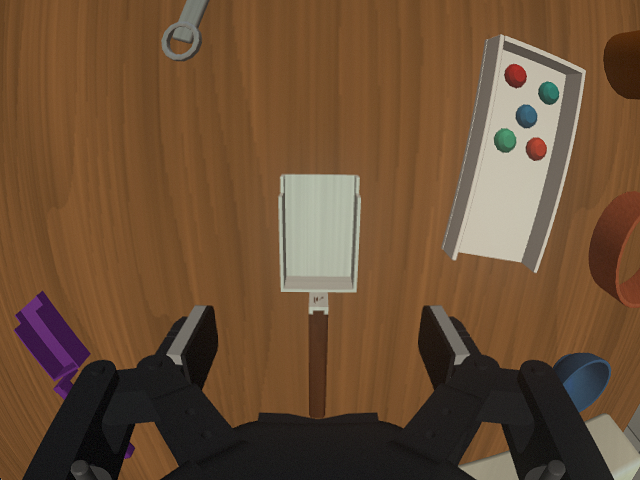

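The camera shows the scoop at column 318, lying straight and flat. Top and side agree on the stones to 2 mm. Next I go to the handle.

```bash
python3 -m jog '[[[-0.03,0,0],0],[[-0.04,0,0],0],[[-0.03,0,0.02],0],[[-0.01,0,0.03],0],[[0,0,0.03],0]]' 0.4; python3 -m jog '[[[0,0,0.025],0],[[0,0,0.012],0],[[0,0,0],0],[[0,0,0],0]]'; python3 -c "
from h import *
st()
c=cam('wrist');cv2.imwrite('pics/w9.png',c['img'])"
```

```text
time: 10.9
ee_pos: [0.4485, -0.2435, 0.0814]
tool_rot: [0.709, 0.705, -0.001, 0.0]
force: [0.2, 0.5, -0.8]
grip_width: 0.599
time: 11.23
ee_pos: [0.449, -0.2389, 0.0457]
tool_rot: [0.707, 0.708, -0.0, -0.001]
force: [0.2, -0.3, 1.4]
grip_width: 0.601
t11.23 tcp [ 0.449  -0.2389  0.0457] x [-0.002  1.     0.001] y [ 1.     0.002 -0.002] z [-0.002  0.001 -1.   ] F [ 0.2 -0.3  1.4] g0.601
```

View pics/w9.png

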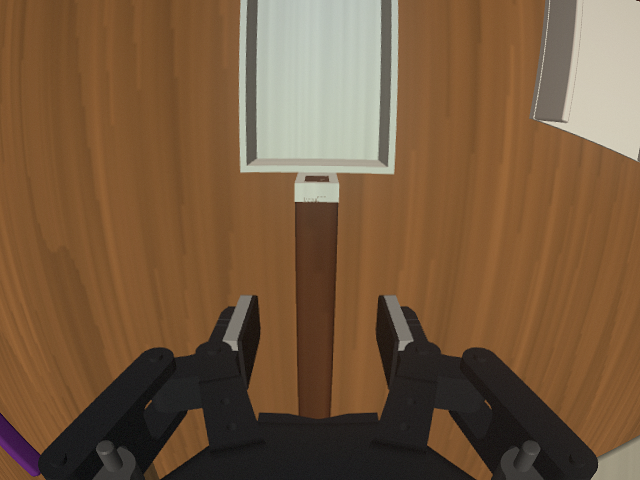

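```bash
python3 -m jog '[[[0,0,0],0],[[0,0,0],0],[[0,0,0],0],[[0,0,0],0],[[0,0,0],0]]' 1 110;  python3 -m jog '[[[0,0,-0.015],0],[[0,0,-0.03],0],[[0,0,-0.02],0],[[0,0,0],0],[[0,0,0],0]]'; python3 -c "
from h import *
st()
c=cam('wrist');cv2.imwrite('pics/w10.png',c['img'])
c=cam('side');crop(c,280,180,440,320,5,'s10.png')"
```

```text
time: 11.7
ee_pos: [0.45, -0.24, 0.0472]
tool_rot: [0.707, 0.707, 0.0, 0.001]
force: [-0.6, -1.0, 5.5]
grip_width: 0.142
time: 12.12
ee_pos: [0.4498, -0.24, 0.1121]
tool_rot: [0.707, 0.707, 0.0, 0.001]
force: [0.0, -0.5, -2.1]
grip_width: 0.142
t12.12 tcp [ 0.4498 -0.24    0.1121] x [-0.     1.    -0.001] y [1.    0.    0.002] z [ 0.002 -0.001 -1.   ] F [ 0.  -0.5 -2.1] g0.142
```

View pics/w10.png

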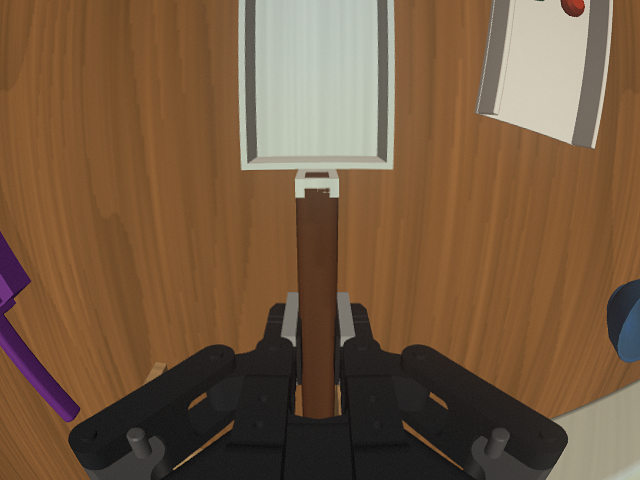

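View pics/s10.png

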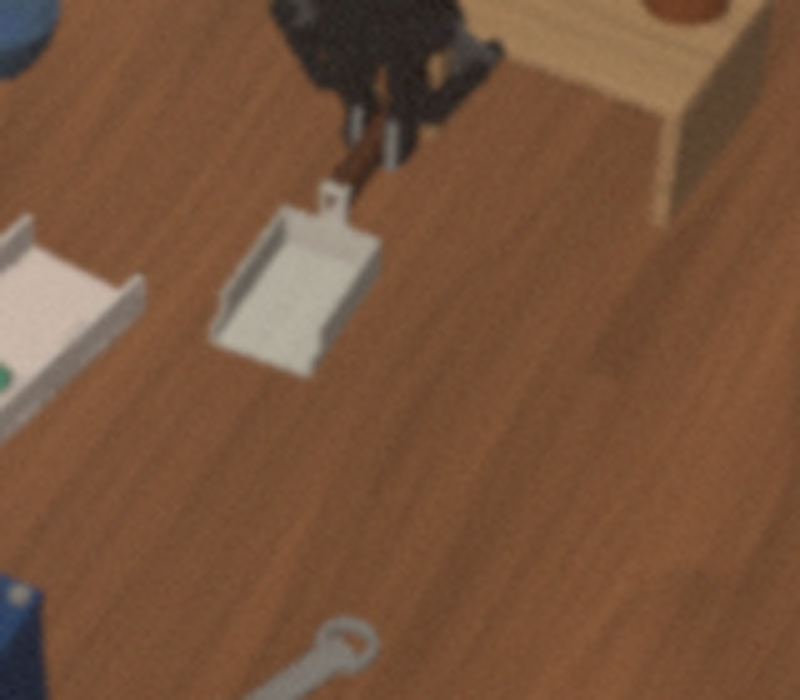

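```bash
python3 -m jog '[[[0,0.015,0],4.5],[[0,0.03,0],4.5],[[0,0.035,0],0],[[0,0.03,0],0],[[0,0.019,0],0]]';  python3 -m jog '[[[0,0,0],0],[[0,0,0],0]]'; python3 -c "
from h import *
st()
c=cam('wrist');cv2.imwrite('pics/w11.png',c['img'])
c=cam('top');crop(c,270,130,430,250,5,'t11.png')"
```

```text
time: 12.63
ee_pos: [0.5796, -0.2546, 0.1097]
tool_rot: [0.76, 0.65, 0.0, -0.0]
force: [0.5, 0.3, -1.0]
grip_width: 0.143
time: 12.8
ee_pos: [0.577, -0.2543, 0.1093]
tool_rot: [0.76, 0.65, -0.001, -0.001]
force: [-2.0, -0.3, -2.3]
grip_width: 0.138
t12.80 tcp [ 0.577  -0.2543  0.1093] x [0.155 0.988 0.001] y [ 0.988 -0.155 -0.003] z [-0.003  0.001 -1.   ] F [-2.  -0.3 -2.3] g0.138
```

View pics/w11.png

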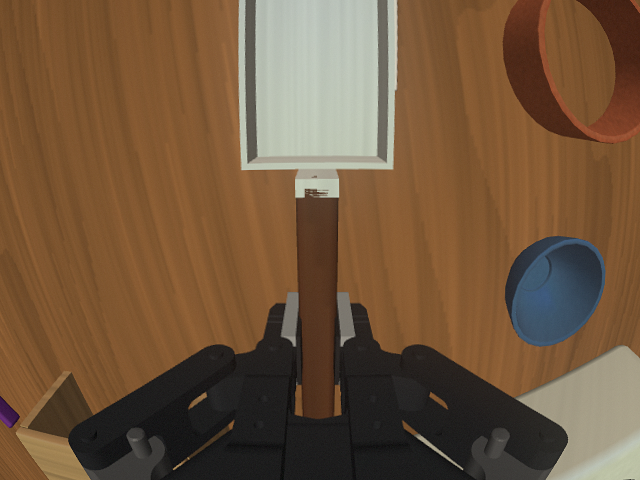

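View pics/t11.png

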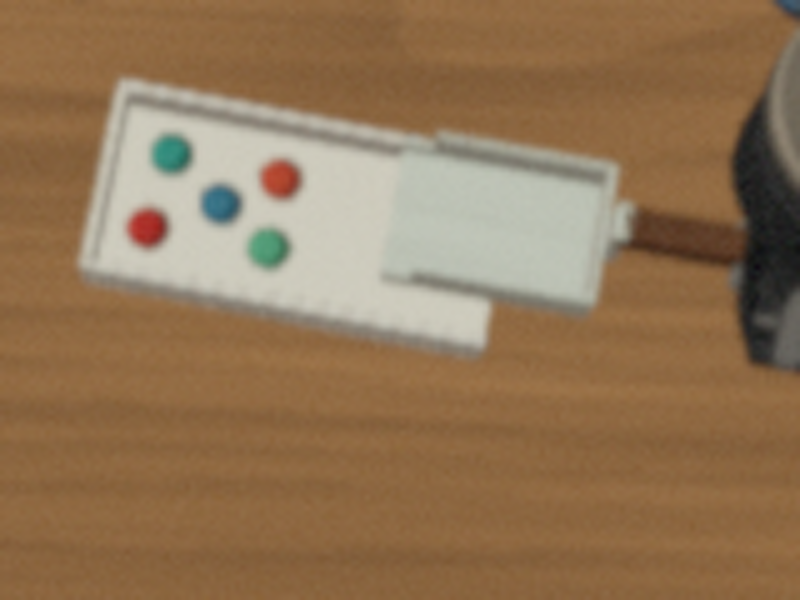

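```bash
cat > m4.py <<'E'
from h import *
c=cam("top");st()
def w(P,z): return np.array([atz(c,270+(U+.5)/5-.5,130+(V+.5)/5-.5,z) for U,V in P])[:,:2]
n=w([(403,146),(382,279)],.064); r=w([(617,165),(592,312)],.089)
C=np.array([.607,-.0735]);u=np.array([.1565,.9877]);v=np.array([-.9877,.1565])
for nm,q in (("nose",n),("rear",r)):
    print(nm,q.round(4).tolist(),[((p-C)@u).round(4) for p in q],[((p-C)@v).round(4) for p in q])
o=sensors.get_obs()["ee_pos"][:2]; print("tcp tray",(o-C)@u,(o-C)@v)
t=w([(122,80),(520,155),(487,348)],.028);print([( (p-C)@u).round(4) for p in t],[((p-C)@v).round(4) for p in t])
E
python3 m4.py
```

```text
t12.95 tcp [ 0.5754 -0.2549  0.1101] x [0.156 0.988 0.   ] y [ 0.988 -0.156 -0.003] z [-0.003  0.001 -1.   ] F [ 0.1  0.8 -1.5] g0.141
nose [[0.6264, -0.112], [0.57, -0.1047]] [np.float64(-0.035), np.float64(-0.0366)] [np.float64(-0.0252), np.float64(0.0317)]
rear [[0.6141, -0.1968], [0.5533, -0.1875]] [np.float64(-0.1207), np.float64(-0.121)] [np.float64(-0.0263), np.float64(0.0352)]
tcp tray -0.18409434105672698 0.0028581264101684573
[np.float64(0.0877), np.float64(-0.0856), np.float64(-0.0863)] [np.float64(-0.0418), np.float64(-0.0419), np.float64(0.0437)]
```

```bash
python3 -m jog '[[[0,0.0025,0.02],0],[[0,0,0.025],0],[[0,0,0.008],0],[[0,0,0],0],[[0,0,0],0]]';  python3 -m jog '[[[0,0,0.003],0],[[0,0,0.002],0],[[0,0,0.0015],0],[[0,0,0],0]]'; python3 -c "
from h import *
st()
c=cam('top');crop(c,270,130,430,250,5,'t12.png')"
```

```text
time: 13.37
ee_pos: [0.579, -0.2554, 0.0583]
tool_rot: [0.76, 0.65, -0.0, -0.001]
force: [0.6, -0.3, -0.8]
grip_width: 0.144
time: 13.7
ee_pos: [0.5798, -0.2555, 0.0521]
tool_rot: [0.76, 0.65, 0.0, 0.0]
force: [0.0, 0.2, -1.3]
grip_width: 0.142
t13.70 tcp [ 0.5798 -0.2555  0.0521] x [ 0.156  0.988 -0.   ] y [ 0.988 -0.156  0.001] z [ 0. -0. -1.] F [ 0.   0.2 -1.3] g0.142
```

View pics/t12.png

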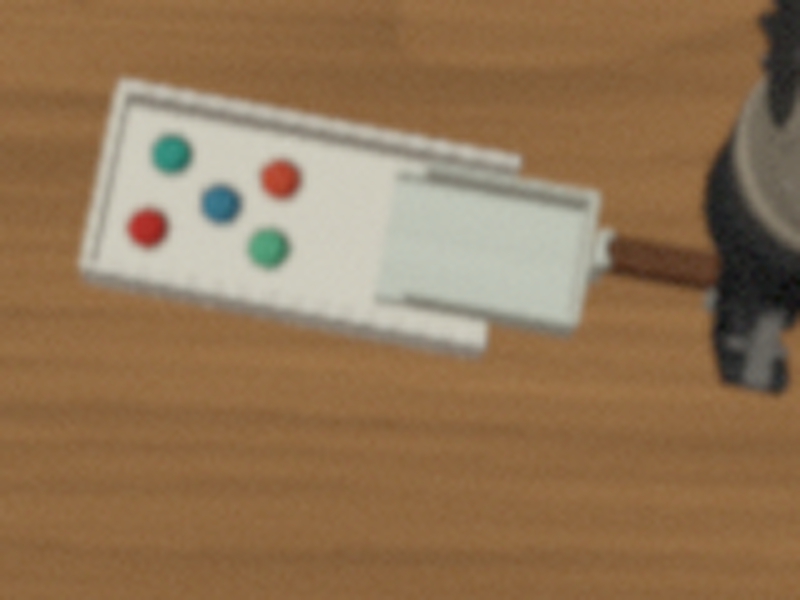

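```bash
python3 -m jog '[[[0,0,0.001],0],[[0,0,0],0]]' | grep -E "ee|force"; python3 -m jog '[[[0,0,0.001],0],[[0,0,0],0]]'| grep -E "ee|force"
```

```text
ee_pos: [0.5801, -0.2555, 0.0513]
force: [-1.0, -0.6, 1.7]
ee_pos: [0.5802, -0.2558, 0.0504]
force: [-0.6, -1.6, 4.7]
```

```bash
python3 -m jog '[[[0.008,0,0],0],[[0.014,0,0],0],[[0.014,0,0],0],[[0.014,0,0],0],[[0.014,0,0],0]]' | grep -E "ee|force"; python3 -m jog '[[[0.014,0,0],0],[[0.01,0,0],0],[[0,0,0],0]]'| grep -E "ee|force"; python3 -c "
from h import *
st()
c=cam('top');crop(c,270,130,430,250,5,'t13.png')"
```

```text
ee_pos: [0.591, -0.1927, 0.0511]
force: [-0.7, -2.4, 7.7]
ee_pos: [0.5953, -0.1658, 0.0511]
force: [0.8, 1.7, 4.9]
t14.75 tcp [ 0.5953 -0.1658  0.0511] x [0.153 0.988 0.001] y [ 0.988 -0.153  0.003] z [ 0.003  0.001 -1.   ] F [0.8 1.7 4.9] g0.141
```

View pics/t13.png

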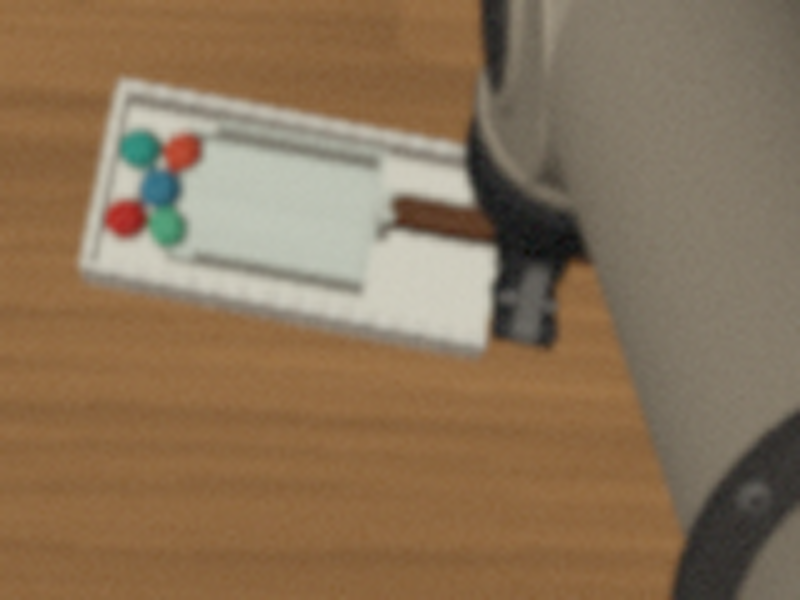

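The stones are bunched against the end wall, crop (120–185, 150–225). I push on.

```bash
python3 -m jog '[[[0.007,0,0],0],[[0.007,0,0],0],[[0.006,0,0],0]]' | grep -E "ee|force"; python3 -m jog '[[[0.005,0,0],0],[[0.004,0,0],0],[[0,0,0],0]]'| grep -E "ee|force"; python3 -c "
from h import *
st()
c=cam('top');crop(c,270,130,430,250,5,'t14.png')"
```

```text
ee_pos: [0.5979, -0.1499, 0.0513]
force: [-2.1, -7.3, 10.8]
ee_pos: [0.5995, -0.1397, 0.0512]
force: [0.1, -1.5, 6.3]
t15.30 tcp [ 0.5995 -0.1397  0.0512] x [ 0.156  0.988 -0.   ] y [ 0.988 -0.156  0.003] z [ 0.003 -0.001 -1.   ] F [ 0.1 -1.5  6.3] g0.147
```

View pics/t14.png

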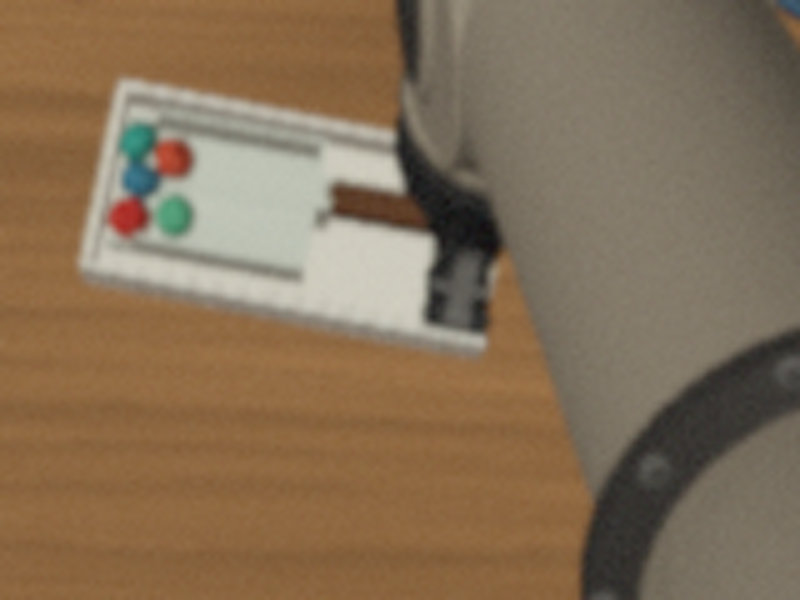

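```bash
python3 -m jog '[[[0.0015,0,0],0],[[0,0,0],0]]' | grep -E "ee|force"; python3 -m jog '[[[0,0,-0.004],0],[[0,0,-0.01],0],[[0,0,-0.015],0],[[0,0,-0.015],0],[[0,0,-0.015],0]]'| grep -E "ee|force";python3 -m jog '[[[0,0,-0.015],0],[[0,0,-0.01],0],[[0,0,-0.005],0],[[0,0,0],0]]'| grep -E "ee|force"; python3 -c "
from h import *
st()
c=cam('wrist');cv2.imwrite('pics/w15.png',c['img'])
c=cam('top');crop(c,270,130,430,250,5,'t15.png')"
```

```text
ee_pos: [0.5996, -0.1389, 0.0512]
force: [-0.5, -2.2, 7.6]
ee_pos: [0.5976, -0.1381, 0.1094]
force: [-0.1, 0.2, -3.0]
ee_pos: [0.5987, -0.1384, 0.14]
force: [-0.6, 0.3, -2.7]
t16.27 tcp [ 0.5987 -0.1384  0.14  ] x [ 0.156  0.988 -0.   ] y [ 0.988 -0.156  0.002] z [ 0.002 -0.    -1.   ] F [-0.6  0.3 -2.7] g0.142
```

View pics/w15.png

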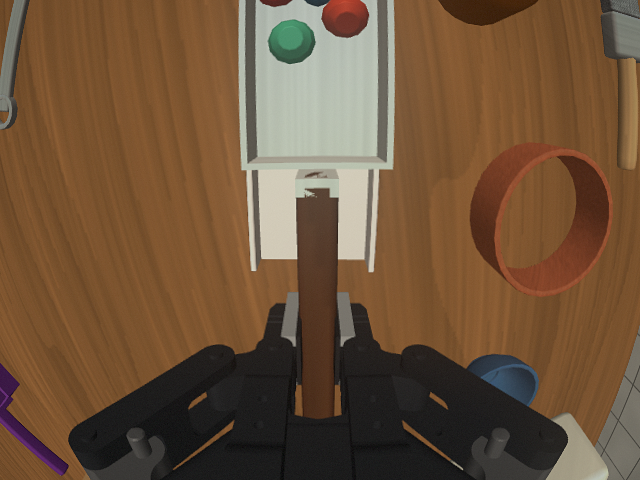

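View pics/t15.png

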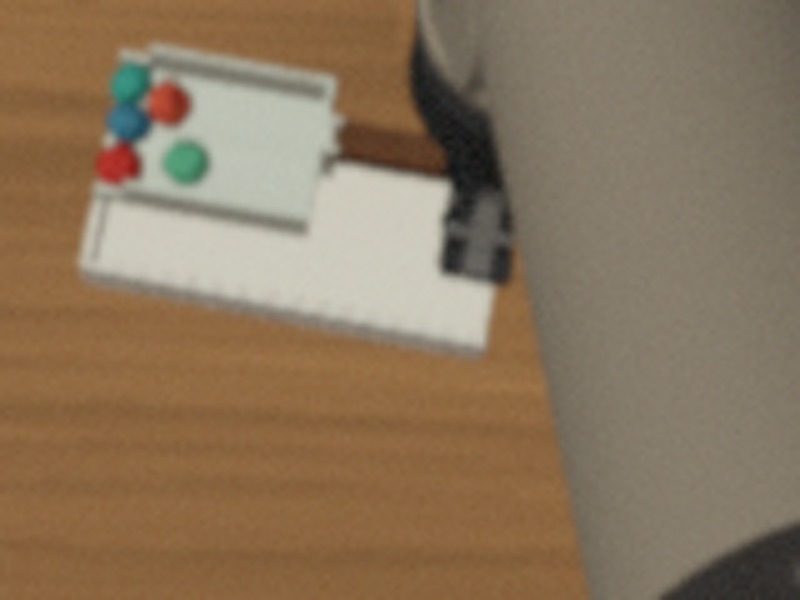

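All five stones lie in the pan; three are close to the nose, at crop (110–130, 85–160). I lift and carry it gently to a point in front of the tumbler, with the start biased forward so the stones settle backwards.

```bash
python3 -c "
from h import *
c=cam('top')
print('bottle cap',atz(c,208,69,.17).round(3),'jar lid',atz(c,285,100,.085).round(3))
T=np.array([.114,-.0925,-.057])
for f in [.06,.1,.14,.16,.16,.14,.1,.07,.04,.03]: print((T*f).round(4).tolist())"

```

```text
bottle cap [0.759 0.167 0.17 ] jar lid [0.739 0.026 0.085]
[0.0068, -0.0055, -0.0034]
[0.0114, -0.0092, -0.0057]
[0.016, -0.013, -0.008]
[0.0182, -0.0148, -0.0091]
[0.0182, -0.0148, -0.0091]
[0.016, -0.013, -0.008]
[0.0114, -0.0092, -0.0057]
[0.008, -0.0065, -0.004]
[0.0046, -0.0037, -0.0023]
[0.0034, -0.0028, -0.0017]
```

```bash
python3 -m jog '[[[0.007,-0.0055,-0.0034],0],[[0.0114,-0.0092,-0.0057],0],[[0.016,-0.013,-0.008],0],[[0.018,-0.0148,-0.009],0],[[0.018,-0.0148,-0.009],0]]'| grep -E "ee|force";python3 -m jog '[[[0.016,-0.013,-0.008],0],[[0.0114,-0.0092,-0.0057],0],[[0.008,-0.0065,-0.004],0],[[0.0046,-0.0037,-0.0023],0],[[0.0034,-0.0028,-0.0017],0]]'| grep -E "ee|force"; python3 -m jog '[[[0,0,0],0],[[0,0,0],0]]'| grep -E "ee|force"; python3 -c "
from h import *
st()
c=cam('wrist');cv2.imwrite('pics/w16.png',c['img'])
c=cam('top');crop(c,90,100,330,280,3,'t16.png')"
```

```text
ee_pos: [0.551, -0.0577, 0.1741]
force: [1.4, 0.9, -2.3]
ee_pos: [0.5243, -0.0111, 0.1959]
force: [0.6, -0.8, -2.1]
ee_pos: [0.5247, -0.0122, 0.1954]
force: [0.4, -0.4, -1.2]
t17.42 tcp [ 0.5247 -0.0122  0.1954] x [ 0.157  0.988 -0.   ] y [ 0.988 -0.157 -0.   ] z [-0. -0. -1.] F [ 0.4 -0.4 -1.2] g0.142
```

View pics/t16.png

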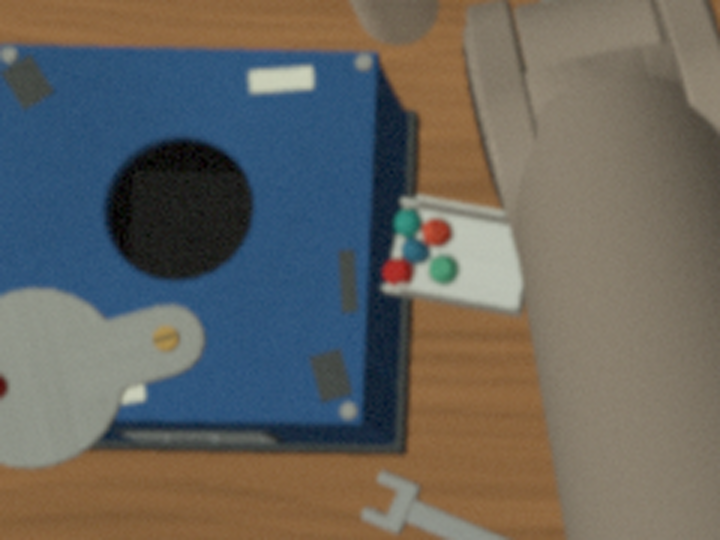

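Stones sit at crop (397–443, 222–271) and the nose is about 135 mm short of the port centre, roughly 3 mm off to the side. Now a smooth run-up and a hard stop with the nose over the port.

```bash
python3 -m jog '[[[0.012,0.001,0],0],[[0.024,0.001,0],0],[[0.034,0.001,0],0],[[0.038,0,0],0],[[0,0,0],0]]'| grep -E "time|ee|force"; python3 -m jog '[[[0,0,0],0],[[0,0,0],0]]'| grep -E "ee|force"; python3 -c "
from h import *
st()
c=cam('top');crop(c,90,100,330,280,3,'t17.png')"
```

```text
time: 17.93
ee_pos: [0.545, 0.1047, 0.1963]
force: [0.5, 2.0, -1.4]
ee_pos: [0.5444, 0.0951, 0.1953]
force: [0.0, -1.1, -2.0]
t18.10 tcp [0.5444 0.0951 0.1953] x [ 0.155  0.988 -0.   ] y [ 0.988 -0.155 -0.001] z [-0.001 -0.    -1.   ] F [ 0.  -1.1 -2. ] g0.143
```

View pics/t17.png

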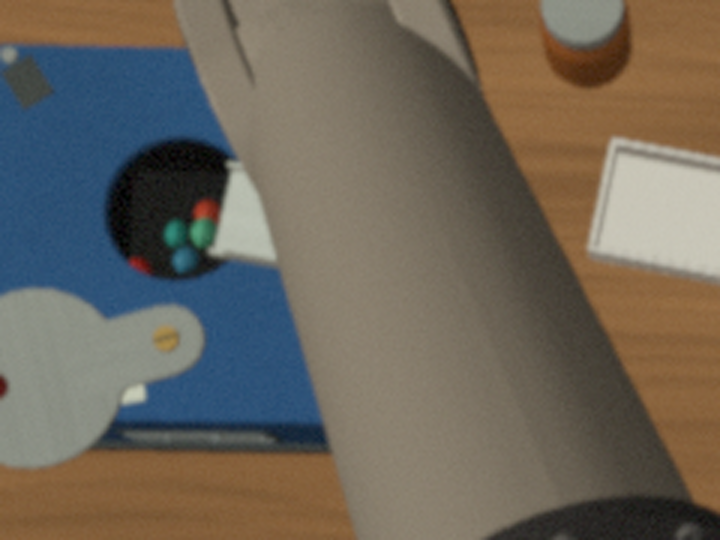

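All five stones appear in the port opening (crop 140–210, 205–265), with none left in the visible pan. I back off and check again.

```bash
python3 -m jog '[[[-0.012,0,0],0],[[-0.022,0,0],0],[[-0.03,0,0],0],[[-0.03,0,0],0],[[-0.026,0,0],0]]'| grep -E "time|ee|force"; python3 -m jog '[[[0,0,0],-4.5],[[0,0,0],-4.5],[[-0.02,-0.0067,0],0],[[-0.03,-0.01,0],0],[[-0.035,-0.0117,0],0]]'| grep -E "ee|force"; python3 -m jog '[[[-0.035,-0.0117,0],0],[[-0.035,-0.0117,0],0],[[-0.033,-0.011,0],0],[[-0.025,-0.009,0],0],[[-0.014,-0.005,0],0]]'| grep -E "ee|force"; python3 -c "
from h import *
st()
c=cam('wrist');cv2.imwrite('pics/w18.png',c['img'])
c=cam('top');crop(c,80,100,280,260,4,'t18.png');c=cam('side');crop(c,130,200,330,400,3,'s18.png')"
```

```text
time: 18.57
ee_pos: [0.5246, -0.0281, 0.1956]
force: [0.1, 0.5, -1.1]
ee_pos: [0.4967, -0.1102, 0.1958]
force: [0.8, -0.7, -1.6]
ee_pos: [0.4456, -0.2568, 0.1956]
force: [-0.4, -0.1, -1.7]
t19.40 tcp [ 0.4456 -0.2568  0.1956] x [ 0.007  1.    -0.002] y [ 1.    -0.007 -0.001] z [-0.001 -0.002 -1.   ] F [-0.4 -0.1 -1.7] g0.138
```

View pics/t18.png

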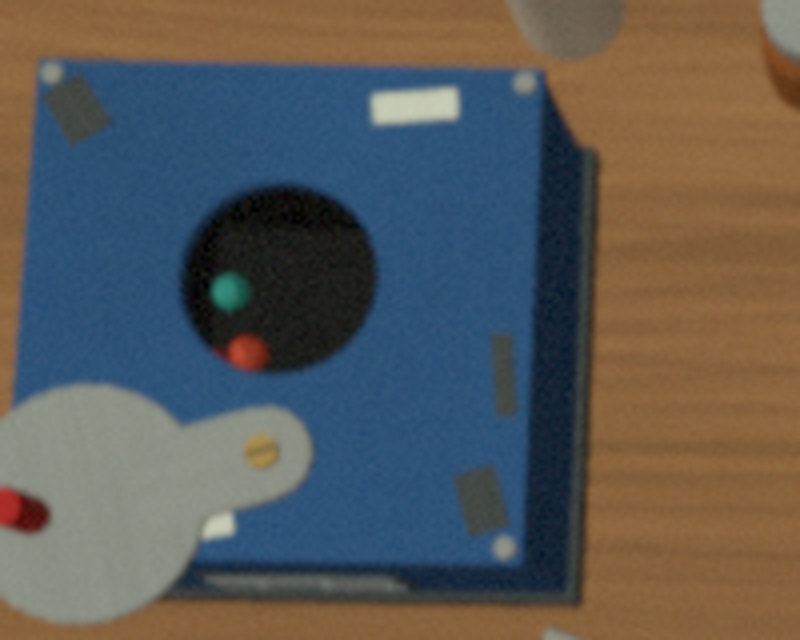

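View pics/w18.png

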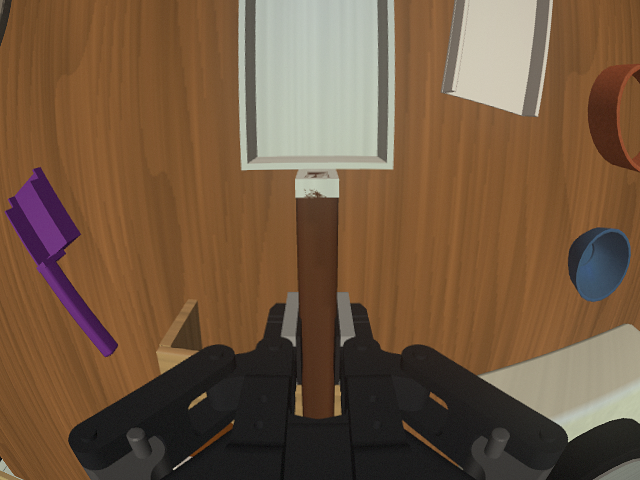

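View pics/s18.png

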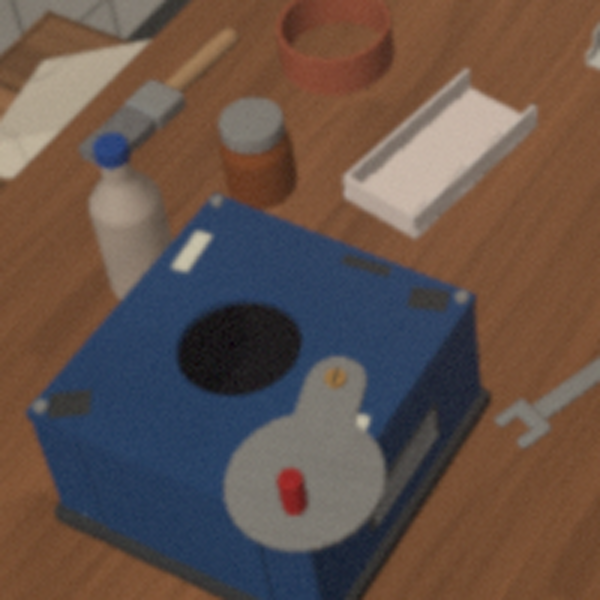

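Turquoise, orange-red and the coral red behind it are visible in the chamber, crop (230,290) and (245,352). The tray, the top face and the pan are empty. I lay the scoop down.

```bash
python3 -m jog '[[[0.01,0,0.025],0],[[0,0,0.036],0],[[0,0,0.036],0],[[0,0,0.027],0],[[0,0,0.014],0]]'| grep -E "time|ee|force"; python3 -m jog '[[[0,0,0.006],0],[[0,0,0.0025],0],[[0,0,0],0]]'| grep -E "time|ee|force"
```

```text
time: 19.97
ee_pos: [0.4472, -0.2394, 0.0547]
force: [-0.9, -0.1, -1.1]
time: 20.22
ee_pos: [0.4494, -0.2407, 0.0494]
force: [0.1, 0.3, -1.2]
```

```bash
python3 -m jog '[[[0,0,0.0015],0],[[0,0,0],0]]'| grep -E "time|ee|force"; python3 -m jog '[[[0,0,0.001],0],[[0,0,0],0]]'| grep -E "time|ee|force"
```

```text
time: 20.38
ee_pos: [0.4498, -0.2412, 0.0487]
force: [-0.0, 0.5, -1.7]
time: 20.55
ee_pos: [0.4497, -0.2413, 0.0475]
force: [-0.4, -0.7, 3.5]
```

```bash
python3 -m jog '[[[0,0,0],0],[[0,0,0],0],[[0,0,0],0],[[0,0,0],0]]' 0.4 | grep -E "time|ee|force|grip"; python3 -m jog '[[[0,0,-0.015],0],[[0,0,-0.03],0],[[0,0,-0.038],0],[[0,0,-0.038],0],[[0,0,-0.03],0]]'| grep -E "time|ee|force";python3 -m jog '[[[-0.03,0.01,0],0],[[-0.03,0.03,0],0],[[0,0,0],0],[[0,0,0],0]]'| grep -E "time|ee|force"; python3 -c "
from h import *
st()
c=cam('wrist');cv2.imwrite('pics/w20.png',c['img'])
c=cam('side');cv2.imwrite('pics/s20.png',c['img']);c=cam('top');cv2.imwrite('pics/t20.png',c['img'])"
```

```text
time: 20.88
ee_pos: [0.449, -0.2409, 0.0467]
force: [-0.1, -0.0, 0.1]
grip_width: 0.602
time: 21.3
ee_pos: [0.4493, -0.2408, 0.2002]
force: [0.1, -0.8, 0.2]
time: 21.63
ee_pos: [0.4891, -0.3017, 0.1973]
force: [-0.7, 0.5, -1.2]
t21.63 tcp [ 0.4891 -0.3017  0.1973] x [0.001 1.    0.   ] y [ 1.    -0.001  0.   ] z [ 0.  0. -1.] F [-0.7  0.5 -1.2] g0.594
```

View pics/w20.png

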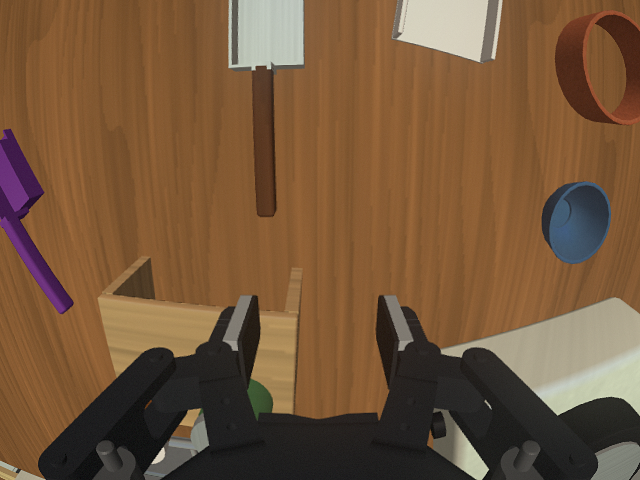

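View pics/s20.png

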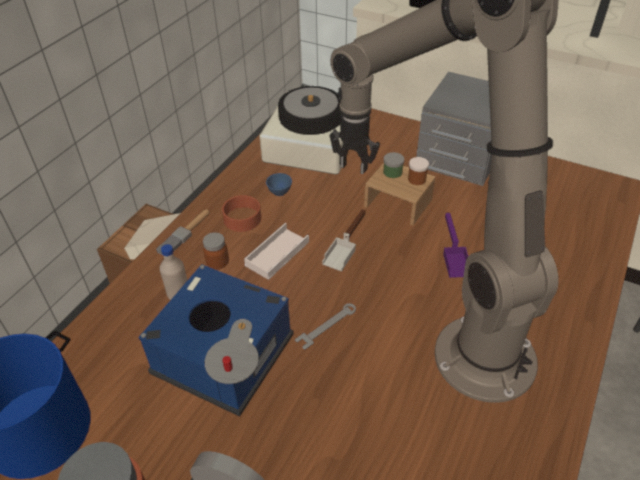

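View pics/t20.png

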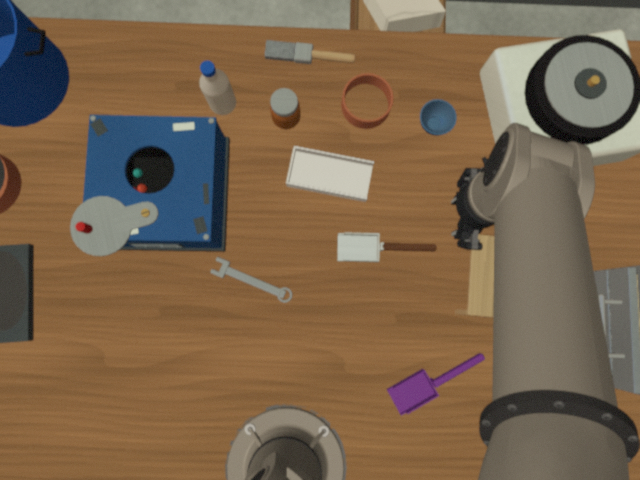

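The scoop lies flat at top pixel (358,247) and the cover is open. To see more of the stones I take a quick look through the port.

```bash
python3 -m jog '[[[0.02,0,-0.03],0],[[0.035,0.005,-0.02],0],[[0.04,0.005,-0.005],0],[[0.04,0.005,0],0],[[0.04,0.005,0],0]]'| grep -E "time|ee|force"; python3 -m jog '[[[0.04,0.005,0],0],[[0.04,0.005,0],0],[[0.04,0.005,0],0],[[0.04,0.005,0],0],[[0.04,0.005,0],0]]'| grep -E "time|ee|force";python3 -m jog '[[[0.04,0.005,0],0],[[0.035,0.005,0],0],[[0.025,0.005,0],0],[[0.01,0,0],0],[[0,0,0],0]]'| grep -E "time|ee|force"; python3 -c "
from h import *
st()
c=cam('wrist');cv2.imwrite('pics/w21.png',c['img'])
u,v=proj(c,[.57,.2715,.14]).astype(int);print(u,v)
a=max(0,u-100);b=max(0,v-80);im=np.clip(c['img'][b:b+160,a:a+200].astype(float)*1.5,0,255).astype('uint8');cv2.imwrite('pics/w21c.png',cv2.resize(im,None,fx=3.5,fy=3.5,interpolation=cv2.INTER_CUBIC))"
```

```text
time: 22.2
ee_pos: [0.5077, -0.1229, 0.2533]
force: [0.7, -0.3, -0.5]
time: 22.62
ee_pos: [0.5319, 0.077, 0.2527]
force: [0.3, -0.0, -1.0]
time: 23.03
ee_pos: [0.5465, 0.1882, 0.2525]
force: [0.5, 0.3, 0.3]
t23.03 tcp [0.5465 0.1882 0.2525] x [-0.007  1.     0.001] y [ 1.     0.007 -0.001] z [-0.001  0.001 -1.   ] F [0.5 0.3 0.3] g0.602
359 113
```

View pics/w21c.png

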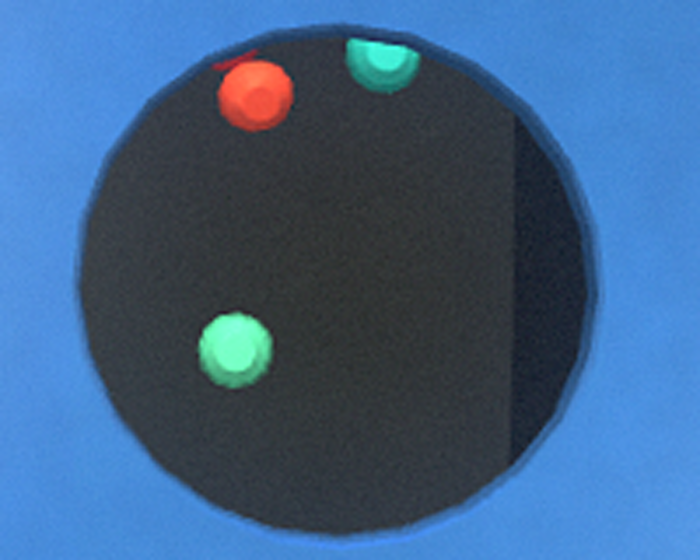

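Through the port I see orange-red (255,95), coral red behind it (235,62), dark turquoise (382,65) and green (235,350) on the chamber floor. At least four are inside. The gripper hangs clear, so I hand the job in.

```bash
python3 -c "
from bench import sign_off
print(sign_off())"
```

```text
the job is handed in; nothing more can be done
None
```

I swung the cover open, drew the scoop out by its pan and laid it flat. Then I took it by the handle, picked up all five stones in one pass and threw them through the port with a run-up and hard stop. The scoop is back flat on the bench, and the job was handed in at about 23 s.

- **Stones:** a wrist picture through the port showed four inside: green, dark turquoise, orange-red and, partly hidden, coral red. I did not see the blue stone at rest. In the picture just after the throw it was over the port, and it is not in the tray, in the part of the pan I could see, or anywhere on the bench that the cameras showed.
- **Cover:** it stands at about 1.8 rad, judged from the top picture.
- **Scoop and bench:** the scoop lies flat and let go, and the other things look unmoved in the last top and side pictures. I judged this by eye and did not measure it.
- **Gripper:** it hung clear above the tumbler, with the wrist forces near zero.
- **Disagreement:** one early wrist reading of the stones was about 10 mm off the other two cameras, taken while the arm was still swaying. I used the top and side readings, which agreed to 2 mm.

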